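Fit the tube blocks to the block mixer and latch them under spring tension

TASK

Get the block mixer ready for a run: put every aluminium tube block that is lying on the worktop into a pocket of its own, tongue first under the front lip and then rocked down until it lies flat, and swing the wire bail over until it is fully down on the blocks. Then swing the spring latch up and over towards the blocks, draw its rod out to the broad dark ring and hold it there a moment (never past the double ring, which overstretches the spring), and hang its hook behind the bail's crossbar, rod resting down on the bar, so that the spring keeps the bail shut. Leave the sample pot and the bench timer where they are.

Things in the scene. Friction and masses are not known exactly. Their poses are not given: they have to be found in the camera images.
- mixer: Block mixer, fixed: white housing, dark deck, 168 (x) x 236 (y) mm, deck top 48 mm high. Origin: centre of underside, on the worktop; z up, y to its left, -x = front with the control panel and the spring latch's pivot, +x = back, where the bail pivots. Four pockets side by side along y (pitch 56 mm), floor 34 mm high (14 mm deep), each 41 mm wide and 81 mm long (x -44 to +37 mm)
- pocket0 (a point): Floor of pocket 0 (mixer x = 0, y = -84 mm, 34 mm high; axes as the mixer's): the origin of a flat block comes here, with 1.5 mm play either way in y, 2 mm in x
- pocket1 (a point): Floor of pocket 1 (mixer x = 0, y = -28 mm, 34 mm high; axes as the mixer's): the origin of a flat block comes here, with 1.5 mm play either way in y, 2 mm in x
- pocket2 (a point): Floor of pocket 2 (mixer x = 0, y = 28 mm, 34 mm high; axes as the mixer's): the origin of a flat block comes here, with 1.5 mm play either way in y, 2 mm in x
- pocket3 (a point): Floor of pocket 3 (mixer x = 0, y = 84 mm, 34 mm high; axes as the mixer's): the origin of a flat block comes here, with 1.5 mm play either way in y, 2 mm in x
- lip (a point): Inner edge of the steel lip along the front ends of all pockets (mixer x = -37 mm, y = 0, 48 mm high, flush with the deck). The lip is 4 mm thick, so 10 mm clear over the pocket floor, and reaches 7 mm over the pockets. Because of it a block goes in only with its tongue end (to the front) tilted down about 14 degrees and slid under the lip, then rocked flat; not level, not reversed
- block0: Tube block, one of up to four alike (any block to any pocket; None if absent), 180 g: aluminium body 70 (x) x 28 (y) mm with two rows of five bores in its top, on a steel base plate 70 x 38 x 6 mm; 44 mm high in all. At the -x end the plate stands out as a tongue, 7 mm long, 34 mm wide, 6 mm thick. Lower edges chamfered 1.5 mm. Origin: centre of the underside of the 70 x 38 mm part; z up
- block1: Tube block, one of up to four alike (any block to any pocket; None if absent), 180 g: aluminium body 70 (x) x 28 (y) mm with two rows of five bores in its top, on a steel base plate 70 x 38 x 6 mm; 44 mm high in all. At the -x end the plate stands out as a tongue, 7 mm long, 34 mm wide, 6 mm thick. Lower edges chamfered 1.5 mm. Origin: centre of the underside of the 70 x 38 mm part; z up
- block2: Tube block, one of up to four alike (any block to any pocket; None if absent), 180 g: aluminium body 70 (x) x 28 (y) mm with two rows of five bores in its top, on a steel base plate 70 x 38 x 6 mm; 44 mm high in all. At the -x end the plate stands out as a tongue, 7 mm long, 34 mm wide, 6 mm thick. Lower edges chamfered 1.5 mm. Origin: centre of the underside of the 70 x 38 mm part; z up
- block3: Tube block, one of up to four alike (any block to any pocket; None if absent), 180 g: aluminium body 70 (x) x 28 (y) mm with two rows of five bores in its top, on a steel base plate 70 x 38 x 6 mm; 44 mm high in all. At the -x end the plate stands out as a tongue, 7 mm long, 34 mm wide, 6 mm thick. Lower edges chamfered 1.5 mm. Origin: centre of the underside of the 70 x 38 mm part; z up
- bail (a joint): Angle of the bail, rad: 0 = fully down, 1 mm above flat blocks; grows as it swings up and back, at most 2.1; starts open. A wire bar 8 mm thick along y on two arms, over the blocks' back ends. Closed, the crossbar's axis is at mixer x = +24 mm, 83 mm high: 31 mm in front of and 25 mm above its pivot (radius 39.8 mm). Stiff hinge (0.05 N m), stays where left. A block not flat keeps it open
- bail_pivot (a point): Bail's hinge axis (along the mixer's y): mixer x = +55 mm, y = 0, 58 mm high
- bail_grip (a point): Centre of the bail's cross grip: black cylinder 13 mm thick, 28 mm long along the mixer's y, on a stem that stands out from the crossbar at mixer y = +56 mm, in line with pivot and crossbar, 70 mm from the pivot (bail down: mixer x = +0.5 mm, 102 mm high, 24 mm above the blocks' tops). Moves with the bail
- barrel (a joint): Angle of the spring latch, rad: 0 = level, pointing back (+x) over the blocks; pi/2 = upright; at most 2.75 = leaning down to the front, where it starts. Stiff hinge (0.12 N m), stays where left. An aluminium barrel 16 mm thick, mouth 62 mm from the pivot, with a 6 mm rod sliding out of it. Swings in the mixer's x-z plane at y = 0, in the 28 mm gap between the two middle blocks
- latch_pivot (a point): The spring latch's hinge axis (along the mixer's y): mixer x = -70 mm, y = 0, 90 mm high
- rod (a joint): Draw of the latch's rod out of its barrel, m: 0 = home, hard stop 0.065. Spring pulls it home: 2 N at 0, plus 200 N/m. Dark rings on the rod come out at the barrel's mouth as it is drawn: thin ones at 10, 20, 30 mm, the broad ring (3 mm wide) at 42 mm (10 N), the double ring at 55 mm (never beyond)
- rod_hook (a point): Foot of the wire hook on the rod's underside: 6 mm wire, 16 mm below the rod's axis, 68 mm from the pivot with the rod home, sloping 20 degrees back to the barrel. Level and drawn 36 mm or more it passes down behind the closed crossbar; let back, it catches it at about 30 mm draw and holds, the rod lying on the crossbar. Moves with the rod
- rod_grip (a point): Centre of the rod's cross grip at its outer end: black cylinder 13 mm thick, 28 mm long along the mixer's y, on the rod's axis, 100 mm (plus the draw) from the latch pivot. Moves with the rod
- haematology: Tall white blood cell counter with a dark screen, fixed, an obstacle behind the blocks: 430 mm high, from y = -0.18 to +0.12 m; its front starts at x = 0.56 m, above 0.19 m height the screen overhangs to x = 0.54 m, its start key stands out to x = 0.52 m. Origin on the worktop under its middle. Left of the mixer stands another analyser: its side at y = +0.48 m, 0.27 m high
- pot: White sample pot with lid, 49 x 49 x 43 mm, bystander; origin at the centre of its underside
- timer: Bench timer, 64 x 66 x 20 mm, bystander; origin at the centre of its underside
There are look-alikes about, which are no part of the job. What is shaped like the block0 but green is not meant.

How it is judged:
By the outcome, as a careful person would: the job done as asked, in the order asked, and still so for the second after the job is handed in, with the robot touching nothing.
Of block0, block1, block2, block3 only 2 to 4 are there at a start; the rules pass over those that are not, and their reading is None.
At some moment in a run one of block0, block1, block2, block3 may be knocked a few centimetres aside while the robot is not near it.
Once in a run the grip may slacken for a moment while it holds something.
It also fails if it takes over 210 s, if anything falls off the work surface, if the arm or the gripper's body presses on something with over 40 N, if the wrist force passes 120 N, or if a joint passes its speed limit or range.

ROBOT

A 6-joint arm with a two-finger parallel gripper is mounted at the origin on a cart in front of the work surface, level with it; the furniture and walls round the work are solid. World frame = base frame: x ahead of the robot, y to its left, z up, the work surface at z = 0. Lengths are in mm, angles in rad, forces in N, time in s.
With the tool pointing down it reaches from about 400 to 925 mm from the base axis. Payload 12.5 kg.
Tool frame: the origin (TCP) lies midway between the tips of the shut fingers; the grasp point (between the pads) lies 19 mm behind it (env.tcp_to_grasp is the distance from the TCP to the grasp point, in mm); z points along the fingers, y is the line along which they close (so a half turn about z gives the same grasp; the last joint's range is limited). The gripper opens to 95 mm and grips with 3 to 60 N. Pads are 20 mm wide; open, the fingers measure 119 mm over their backs; the gripper's body (75 mm by 180 mm) begins 59 mm behind the grasp point.
Start: joints at [1.17, 0.491, 1.559, -0, 1.092, -0.106], TCP at [181.576, 598.061, 214.661] pointing down, gripper open.
Joint ranges: [-3.1, 3.1], [-0.84, 2.19], [0.05, 2.79], [-1.13, 4.28], [0.06, 2.93], [-2.69, 2.69]. Speed limits (rad/s): [2.22, 2.22, 2.79, 3.14, 3.14, 3.14].

INTERFACE

Orientations are given as [roll, pitch, yaw] about the fixed x, y, z axes, in that order (R = Rz(yaw) Ry(pitch) Rx(roll)).
In Python, from cell import env gives the robot as it stands. The module is installed in compiled form; this text tells all that it offers.
- The arm moves only by the tool step_arm, never from a script. Its argument "plan" is a list that holds one entry, the list of rows, each a list of 5 numbers: the shift along the tool's x, y, z in mm, then the turn about the tool's z in degrees, then the opening, from -1 (shut) to 1 (fully open). A call has 1 to 8 rows; each row is the pose to reach, as a shift and turn from the pose commanded when the call began, along the tool's axes at that moment; what a row does not reach only later rows make up. A row lasts 1/12 s, in which the tool goes at most 41.7 mm and 7.16 degrees, less where a joint would pass 70% of its speed; a pose out of reach is approached as far as the arm can. A call with a gripper value outside its range is refused whole. The fingers move at their own pace and stop on an object; the grip force is fixed at half the most. Time passes only in rows, so rows that repeat a pose let the fingers close. It gives the time, the measured TCP pose, the force, the opening and the grip force at its end, in the units of the state.
- env.state(): the state, without advancing time (a new reading comes with each control period).
- env.read_camera(name): name is "scene" or "top" or "wrist"; returns the picture (420x560x3 uint8, blue, green, red); there is no depth.
- env.get_calibration(name): a dict with "K" (3x3 intrinsics, pixels), "extrinsics" (4x4, takes a point from world to camera coordinates). Camera axes: x right, y up, looking along -z (the intrinsics and any distortion apply to the point x, -y, -z); pixel columns grow to the right and rows downward; lengths in mm; the calibration is good to about 2 mm. A picture is of the moment at which its call begins: read the wrist's pose just before it. get_calibration takes no time and is no camera call; for the wrist camera it gives the pose at the moment of the call.
- env.job_done(): hands the job in; it is judged then, once.
The state is a dict: "t": time; "joints": joint angles; "qvel": joint speeds; "tau": joint torques, N m; "eef_pos": TCP position; "tcp_rot": TCP orientation; "ft_force": force on the tool from outside, world axes, zero at the start; "moment": the same for the moment, N m; "opening": opening from 0.0 (shut) to 1.0 (fully open); "grip_force": force on a finger pad.
Only numpy, scipy, OpenCV 4.12 (cv2) and the standard library are available. Lean on these libraries where they do the work, as an engineer would, in place of code of your own. Each camera call takes 0.05 s, during which the arm holds its last target. There are 200 camera calls.

## Working session

There is one attempt and no reset: what is moved stays moved. The work goes in short steps, Python scripts to look and compute and a tool call to move; the robot and the scene stay as the last step left them, time stands still between calls to the robot, and variables do not carry over. Pictures are saved under pics/ and viewed, at most 14 in all, crops included, and the job is handed in when it is done.

Besides the shell and the picture viewer there is one more tool, called after "Request:" by a JSON object that holds its "method" and its "body", one argument or row to a line. step_arm: Moves the arm, as the interface text tells. Its arguments: {"type":"object","properties":{"plan":{"type":"array"}},"required":["plan"]}

```bash
mkdir -p pics; ls; python3 - <<'E'
from cell import env
import cv2,numpy as np
s=env.state();print({k:np.round(v,3).tolist() for k,v in s.items()})
for n in("scene","top"):
    im=env.read_camera(n);cv2.imwrite(f"pics/{n}0.png",im)
    c=env.get_calibration(n);print(n,{k:np.round(v,3).tolist() if not isinstance(v,str) else v for k,v in c.items()})
c=env.get_calibration("wrist");print({k:np.round(v,3).tolist() for k,v in c.items()})
E
```

```text
pics
{'t': 0.0, 'joints': [1.17, 0.492, 1.559, -0.0, 1.092, -0.106], 'qvel': [0.0, -0.001, -0.0, 0.0, 0.001, -0.0], 'tau': [-0.002, -61.263, -25.819, 0.069, 0.048, -0.0], 'eef_pos': [181.484, 597.838, 214.079], 'tcp_rot': [-3.141, -0.0, 2.847], 'ft_force': [-0.186, 0.509, -0.089], 'moment': [-0.054, 0.011, -0.046], 'grip_force': 0.0, 'opening': 1.001}
scene {'K': [[496.866, 0.0, 276.813], [0.0, 496.866, 203.771], [0.0, 0.0, 1.0]], 'extrinsics': [[0.785, -0.62, 0.009, -483.794], [0.41, 0.531, 0.742, -312.828], [-0.465, -0.578, 0.671, -1259.668], [0.0, 0.0, 0.0, 1.0]]}
top {'K': [[481.697, 0.0, 281.517], [0.0, 481.697, 205.539], [0.0, 0.0, 1.0]], 'extrinsics': [[0.013, -1.0, 0.006, -36.86], [0.982, 0.013, 0.189, -623.061], [-0.189, 0.003, 0.982, -1468.86], [0.0, 0.0, 0.0, 1.0]]}
{'K': [[292.991, 0.0, 279.423], [0.0, 292.991, 212.127], [0.0, 0.0, 1.0]], 'extrinsics': [[0.29, 0.957, 0.0, -625.347], [-0.921, 0.279, -0.273, 31.15], [-0.262, 0.079, 0.962, -390.711], [0.0, 0.0, 0.0, 1.0]]}
```

View pics/scene0.png

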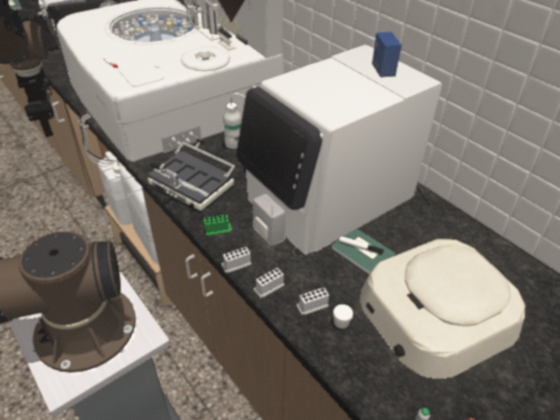

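View pics/top0.png

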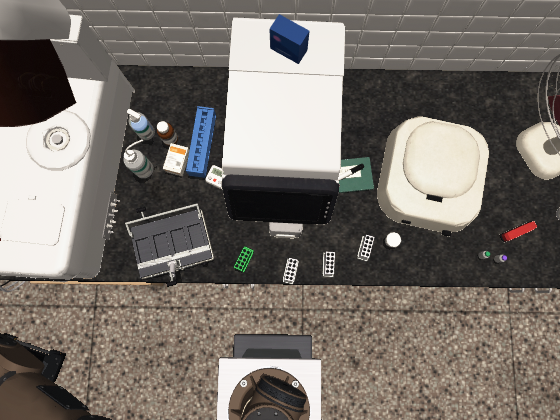

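```bash
cat > h.py <<'E'
from cell import env
import cv2, numpy as np, pickle
def snap(name,fn=None):
    c=env.get_calibration(name); s=env.state(); im=env.read_camera(name)
    if fn: cv2.imwrite("pics/"+fn,im); pickle.dump(c,open("pics/"+fn+".pkl","wb"))
    return im,c
def load(fn): return cv2.imread("pics/"+fn),pickle.load(open("pics/"+fn+".pkl","rb"))
def ray(c,p):
    K,E=np.array(c["K"]),np.array(c["extrinsics"]); R,t=E[:3,:3],E[:3,3]
    d=np.linalg.solve(K,[p[0],p[1],1.]); d=R.T@np.array([d[0],-d[1],-d[2]]); return -R.T@t,d/np.linalg.norm(d)
def onz(c,p,z):
    o,d=ray(c,p); return o+d*(z-o[2])/d[2]
def tri(obs):
    A=np.zeros((3,3));b=np.zeros(3)
    for c,p in obs:
        o,d=ray(c,p);M=np.eye(3)-np.outer(d,d);A+=M;b+=M@o
    x=np.linalg.solve(A,b); return x,[float(np.round(np.linalg.norm(np.cross(x-ray(c,p)[0],ray(c,p)[1])),1)) for c,p in obs]
def proj(c,X):
    K,E=np.array(c["K"]),np.array(c["extrinsics"]); q=E[:3,:3]@np.array(X)+E[:3,3]; q=K@[q[0],-q[1],-q[2]]; return q[:2]/q[2]
def Rt(s=None):
    from scipy.spatial.transform import Rotation as R
    s=s or env.state(); return R.from_euler('xyz',s["tcp_rot"]).as_matrix(),np.array(s["eef_pos"])
def shift(target,s=None):
    R,p=Rt(s); return np.round(R.T@(np.array(target)-p),1)
E
python3 - <<'E'
from h import *
im,c=snap("wrist","w0.png")
R,p=Rt();o=ray(c,(280,210))[0];print("cam in tool",R.T@(o-p), "view dir tool",R.T@ray(c,(279,212))[1])
print("yaw",env.state()["tcp_rot"][2])
t=env.get_calibration("top")
for q in [(290,270),(329,264),(366,247),(243,259),(393,240)]: print(q,onz(t,q,44).round())
for q in [(126,211),(208,207),(135,278),(213,245)]: print(q,onz(t,q,48).round())
E
```

```text
cam in tool [  77.15715365    0.20139474 -170.34035421] view dir tool [-2.72861835e-01 -1.76338274e-04  9.62053215e-01]
yaw 2.8468208595587363
(290, 270) [422. -58.  44.]
(329, 264) [ 442. -180.   44.]
(366, 247) [ 497. -297.   44.]
(243, 259) [454.  90.  44.]
(393, 240) [ 520. -383.   44.]
(126, 211) [601. 466.  48.]
(208, 207) [618. 206.  48.]
(135, 278) [391. 423.  48.]
(213, 245) [496. 185.  48.]
```

View pics/w0.png

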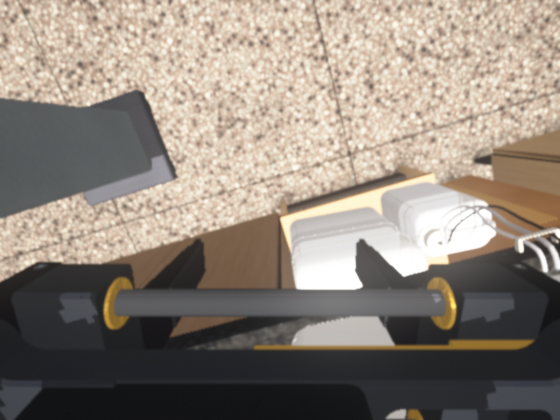

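Request:
{"method": "step_arm", "body": {
  "plan": [
    [[0,-30,-40,0,0],[0,-60,-80,0,0],[-40,-90,-80,0,0],[-80,-110,-80,0,0],[-120,-120,-80,0,0],[-160,-130,-80,0,0],[-200,-140,-80,0,0],[-240,-145,-80,0,0]]
  ]
}}

```text
t: 0.82
eef_pos: [356.5, 394.6, 295.0]
tcp_rot: [3.141, 0.0, 2.847]
ft_force: [0.3, 0.4, -0.0]
opening: 0.517
grip_force: 0.0
```

Request:
{"method": "step_arm", "body": {
  "plan": [
    [[-40,-5,0,5,0],[-80,-10,0,10,0],[-120,-15,0,15,0],[-160,-20,0,15,0],[-200,-20,0,15,0],[-245,-20,0,15,0],[-245,-20,0,15,0],[-245,-20,0,15,0]]
  ]
}}

```text
t: 1.48
eef_pos: [585.7, 304.6, 293.2]
tcp_rot: [-3.14, -0.001, 2.582]
ft_force: [0.7, -0.2, 0.5]
opening: 0.5
grip_force: 0.0
```

```bash
python3 - <<'E'
from h import *
im,c=snap("wrist","w1.png");s=env.state();print(s["t"],s["eef_pos"],s["tcp_rot"],s["qvel"].__class__,s["joints"])
E
```

```text
1.5333 [584.25321528 305.44774671 293.68221576] [-3.14045982e+00 -1.12082310e-03  2.58368083e+00] <class 'numpy.ndarray'> [ 3.81498448e-01  4.81597234e-01  1.35930865e+00  2.44840805e-04
  1.30226280e+00 -6.31451833e-01]
```

View pics/w1.png

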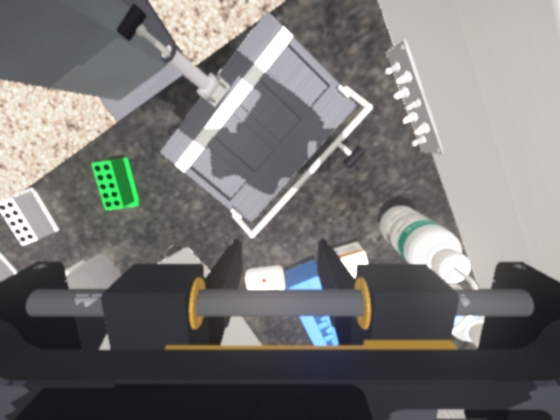

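```bash
python3 - <<'E'
from h import *
im,c=load("w1.png")
for n,p in dict(FR=(165,153),FL=(268,15),BR=(250,235),BL=(370,105),lipR=(180,160),lipL=(285,33)).items(): print(n,onz(c,p,48).round(1))
print('bailgrip',onz(c,(350,153),83).round(),'latchgrip',onz(c,(130,22),128).round())
cv2.imwrite("pics/w1c.png",cv2.resize(im[0:250,120:390],None,fx=2.4,fy=2.4,interpolation=cv2.INTER_CUBIC))
E
```

```text
FR [462.9 193.6  48. ]
FL [397.5 406.1  48. ]
BR [627.1 227.   48. ]
BL [558.2 465.1  48. ]
lipR [481.7 205.5  48. ]
lipL [425.5 413.5  48. ]
bailgrip [593. 407.  83.] latchgrip [353. 273. 128.]
```

View pics/w1c.png

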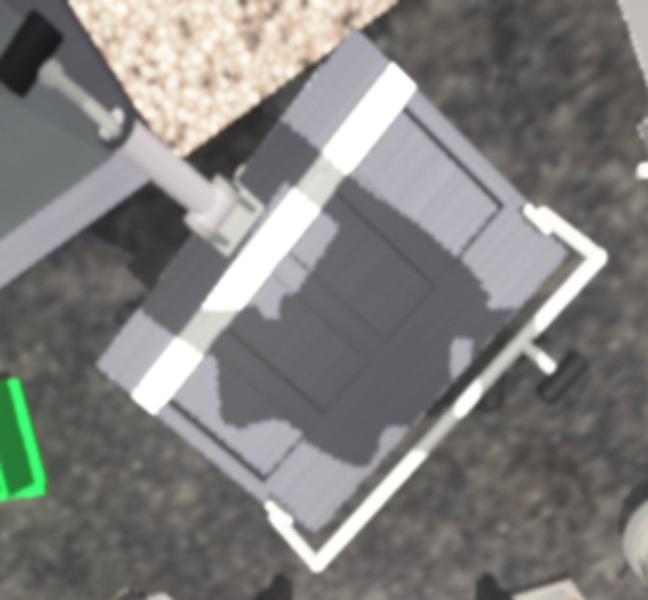

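```bash
cat >> h.py <<'E'
def fit2(M,W):
    M,W=np.array(M,float),np.array(W,float);m,w=M.mean(0),W.mean(0)
    a=M-m;b=W-w;th=np.arctan2((a[:,0]*b[:,1]-a[:,1]*b[:,0]).sum(),(a*b).sum())
    R=np.array([[np.cos(th),-np.sin(th)],[np.sin(th),np.cos(th)]]);t=w-R@m
    return th,t,(W-(M@R.T+t)).round(1)
E
python3 - <<'E'
from h import *
im,c=load("w1.png")
O=[((358,30),(-84,118)),((97,365),(-84,-118)),((502,207),(37,104.5)),((265,478),(37,-104.5)),((433,287),(37,48.5)),((325,412),(37,-48.5))]
W=[onz(c,(p[0]/2.4+120,p[1]/2.4),48)[:2] for p,_ in O]
th,t,r=fit2([m for _,m in O],W);print(np.degrees(th),t,r.tolist())
E
```

```text
16.15070451710116 [504.15521414 321.65100758] [[5.3, -2.9], [2.3, 4.1], [-1.6, -2.1], [-3.0, 1.9], [-1.3, -1.9], [-1.6, 0.9]]
```

Request:
{"method": "step_arm", "body": {
  "plan": [
    [[5,5,10,-7,0],[10,10,20,-14,0],[15,20,30,-21,0],[20,25,40,-28,0],[25,29,40,-35,0],[25,29,40,-42,0],[25,29,40,-48,0],[25,29,40,-48,0]]
  ]
}}

```text
t: 2.2
eef_pos: [576.6, 344.8, 255.1]
tcp_rot: [3.141, 0.0, -2.854]
ft_force: [0.4, 0.6, 0.5]
opening: 0.503
grip_force: 0.0
```

Request:
{"method": "step_arm", "body": {
  "plan": [
    [[0,0,0,0,0],[0,0,0,0,0],[0,0,0,0,0]]
  ]
}}

```text
t: 2.45
eef_pos: [577.8, 344.0, 254.9]
tcp_rot: [3.141, 0.0, -2.863]
ft_force: [-0.1, -0.7, 0.0]
opening: 0.499
grip_force: 0.0
```

```bash
python3 - <<'E'
from h import *
im,c=snap("wrist","w2.png");s=env.state();print(s["t"],s["eef_pos"],s["tcp_rot"])
cv2.imwrite("pics/w2c.png",cv2.resize(im[0:260,120:460],None,fx=2.3,fy=2.3,interpolation=cv2.INTER_CUBIC))
E
```

```text
2.5 [577.92712257 343.86856578 254.80262406] [ 3.14149095e+00  1.30829747e-04 -2.86214829e+00]
```

View pics/w2c.png

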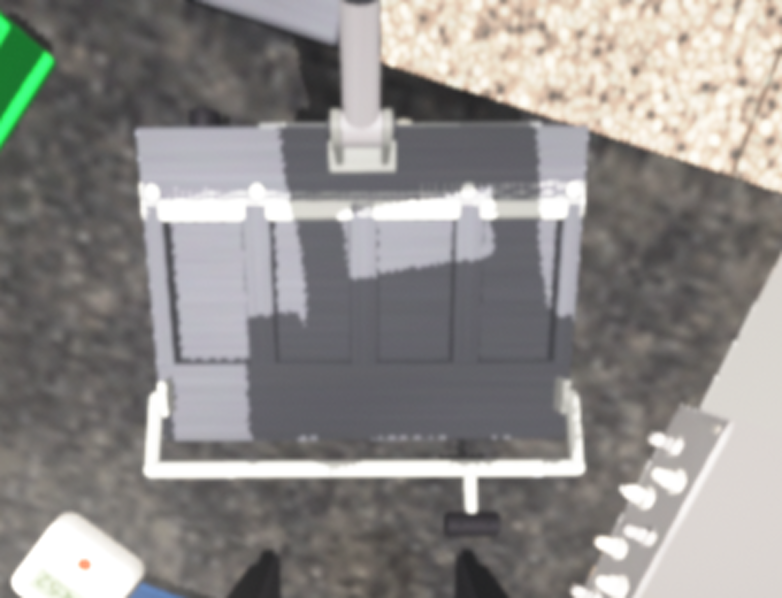

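```bash
python3 - <<'E'
from h import *
from scipy.optimize import least_squares
im,c=load("w2.png")
P=lambda p:(p[0]/2.3+120,p[1]/2.3)
obs=[((137,128),-84,-118),((588,130),-84,118),((210,221),-37,None),((520,218),-37,None),((210,362),37,None),((515,362),37,None),((364,340),None,0),((261,340),None,-56),((465,340),None,56),((172,345),None,-104.5),((556,345),None,104.5),((175,440),84,None),((555,438),84,None)]
def res(v,z=48.):
    th,tx,ty=v[:3]; z=v[3] if len(v)>3 else z; r=[]
    for p,mx,my in obs:
        w=onz(c,P(p),z)[:2]-[tx,ty]; a=np.cos(th)*w[0]+np.sin(th)*w[1]; b=-np.sin(th)*w[0]+np.cos(th)*w[1]
        if mx is not None:r.append(a-mx)
        if my is not None:r.append(b-my)
    return r
for x0 in([.28,504,322],[.28,504,322,48]):
    s=least_squares(res,x0,loss='soft_l1');print(np.degrees(s.x[0]),s.x[1:].round(1),np.round(res(s.x),1).tolist())
E
```

```text
16.270019133741545 [502.5 321.2] [3.6, 4.2, 5.4, -3.9, 0.6, -0.2, -0.6, 0.1, 0.3, -0.2, -0.4, -0.6, 1.2, -3.8, -4.0]
16.229549521083083 [502.5 321.3  36.7] [1.2, 0.6, 2.9, -0.6, -0.5, -1.4, 0.5, 1.1, 0.2, -2.0, 1.2, -3.9, 4.3, -1.3, -1.7]
```

Request:
{"method": "step_arm", "body": {
  "plan": [
    [[40,-12,-10,3,0],[80,-25,-20,6,0],[120,-35,-30,9,0],[160,-47,-35,12,0],[168,-60,-35,16,0],[179,-90,-35,16,0],[190,-128,-35,16,0],[201,-167,-35,16,0]]
  ]
}}

```text
t: 3.17
eef_pos: [430.7, 126.6, 290.0]
tcp_rot: [3.141, 0.001, -3.139]
ft_force: [0.8, -0.5, -0.6]
opening: 0.502
grip_force: 0.0
```

Request:
{"method": "step_arm", "body": {
  "plan": [
    [[0,-40,0,0,0],[0,-80,0,0,0],[0,-120,0,0,0],[0,-160,0,0,0],[0,-200,0,0,0],[0,-240,0,0,0],[0,-280,0,0,0],[0,-310,0,0,0]]
  ]
}}

```text
t: 3.83
eef_pos: [431.5, -185.3, 289.8]
tcp_rot: [-3.141, 0.001, 3.141]
ft_force: [0.1, 0.5, 0.2]
opening: 0.499
grip_force: 0.0
```

Request:
{"method": "step_arm", "body": {
  "plan": [
    [[0,0,0,0,0],[0,0,0,0,0],[0,0,0,0,0],[0,0,0,0,0]]
  ]
}}

```text
t: 4.17
eef_pos: [432.0, -181.5, 289.7]
tcp_rot: [3.141, 0.0, -3.139]
ft_force: [0.0, 0.4, 0.1]
opening: 0.501
grip_force: 0.0
```

```bash
python3 - <<'E'
from h import *
im,c=snap("wrist","w3.png");s=env.state();print(s["t"],s["eef_pos"],s["tcp_rot"])
R,p=Rt()
for q in [(422,-58),(442,-180),(497,-297)]: print(proj(c,[*q,44]).round())
cv2.imwrite("pics/w3c.png",cv2.resize(im[60:300,140:440],None,fx=2.5,fy=2.5,interpolation=cv2.INTER_CUBIC))
E
```

```text
4.2167 [ 432.06063992 -181.40376495  289.75136703] [ 3.14151171e+00  2.38875501e-04 -3.13867888e+00]
[365. 178.]
[280. 191.]
[202. 227.]
```

View pics/w3c.png

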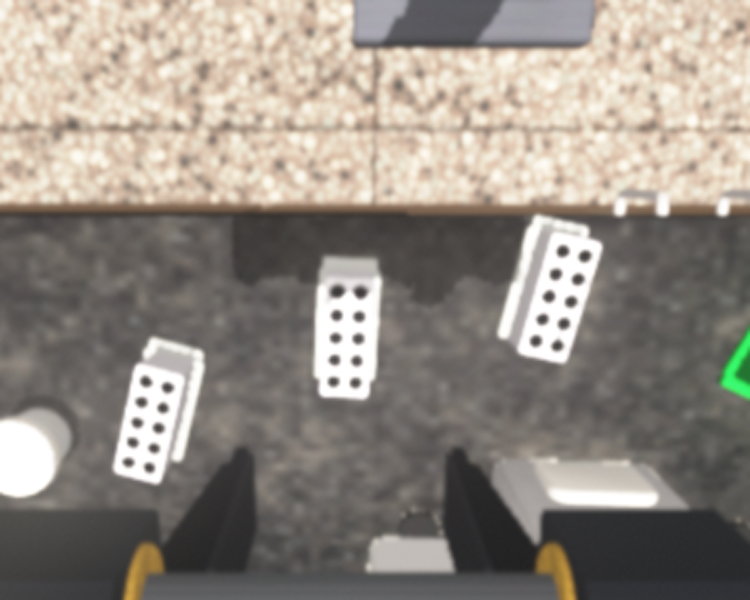

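```bash
cat >> h.py <<'E'
def bores(im,c,z=44.,near=None,rad=90):
    g=cv2.cvtColor(im,cv2.COLOR_BGR2GRAY); g=cv2.resize(g,None,fx=3,fy=3,interpolation=cv2.INTER_CUBIC)
    p=cv2.SimpleBlobDetector_Params(); p.filterByArea=True;p.minArea=20;p.maxArea=900;p.filterByCircularity=False;p.filterByConvexity=False;p.minInertiaRatio=.2;p.minThreshold=20;p.maxThreshold=235;p.thresholdStep=8;p.minDistBetweenBlobs=8;p.minRepeatability=3
    k=[(q.pt[0]/3-1/3,q.pt[1]/3-1/3) for q in cv2.SimpleBlobDetector_create(p).detect(g)]
    return k
def block(im,c,guess,z=44.):
    W=np.array([[*onz(c,k,z)[:2],*k] for k in bores(im,c)]); 
    W=W[np.linalg.norm(W[:,:2]-guess,axis=1)<36]
    ctr,(w,h),a=cv2.minAreaRect(W[:,:2].astype(np.float32))
    m=W[:,:2].mean(0);_,S,V=np.linalg.svd(W[:,:2]-m)
    return len(W),np.array(ctr),m,np.degrees(np.arctan2(V[0,1],V[0,0]))%180,sorted((round(w,1),round(h,1))),W
E
python3 - <<'E'
from h import *
im,c=load("w3.png")
for g,fr in [((422,-58),(560,222)),((442,-180),(350,259)),((497,-297),(175,342))]:
    n,ctr,m,a,wh,W=block(im,c,g);
    f=onz(c,(fr[0]/2.5+140,fr[1]/2.5+60),3)[:2]
    u=np.array([np.cos(np.radians(a)),np.sin(np.radians(a))]);print(n,ctr.round(1),m.round(1),round(a,1),wh,"front edge dist",((f-ctr)@u).round(1))
E
```

```text
10 [424.1 -60.2] [424.1 -60.2] 167.6 [13.2, 53.0] front edge dist 41.1
10 [ 446.8 -182.2] [ 447.1 -182.3] 177.3 [13.4, 54.1] front edge dist 40.1
10 [ 501.1 -301.7] [ 501.1 -301.7] 164.3 [13.2, 53.2] front edge dist 42.5
```

Request:
{"method": "step_arm", "body": {
  "plan": [
    [[4,30,20,4,0],[8,60,40,8,0],[12,90,70,12.5,0],[16,115,100,12.5,0],[16,123,140,12.5,0],[16,123,165,12.5,0],[16,123,165,12.5,0],[16,123,165,12.5,0]]
  ]
}}

```text
t: 4.88
eef_pos: [415.7, -58.7, 124.6]
tcp_rot: [3.141, -0.002, 2.927]
ft_force: [0.0, -0.8, 0.5]
opening: 0.501
grip_force: 0.0
```

Request:
{"method": "step_arm", "body": {
  "plan": [
    [[0,0,0,0,0],[0,0,0,0,0],[0,0,0,0,0],[0,0,0,0,0]]
  ]
}}

```text
t: 5.22
eef_pos: [416.2, -59.8, 125.6]
tcp_rot: [-3.141, 0.002, 2.925]
ft_force: [0.1, 0.1, -0.8]
opening: 0.503
grip_force: 0.0
```

```bash
cat > near.py <<'E'
import sys
from h import *
# near.py fn prevfn gx gy : refind block, triangulate height from both views, give shift to grasp
fn,pf,gx,gy=sys.argv[1],sys.argv[2],float(sys.argv[3]),float(sys.argv[4])
im,c=snap("wrist",fn); s=env.state(); print(s["t"],np.round(s["eef_pos"],1),np.degrees(s["tcp_rot"][2]).round(2))
n,ctr,m,a,wh,W=block(im,c,(gx,gy)); print(n,ctr.round(1),m.round(1),round(a,2),wh)
im2,c2=load(pf); n2,ctr2,m2,a2,_,W2=block(im2,c2,(gx,gy))
print(tri([(c,W[:,2:].mean(0)),(c2,W2[:,2:].mean(0))]))
u=np.array([np.cos(np.radians(a)),np.sin(np.radians(a))]); g=ctr+8*u
print("shift to grasp",shift([*g,20],s),"turn",(np.degrees(s["tcp_rot"][2])-a+90)%180-90)
E
python3 near.py w4.png w3.png 424 -60
```

```text
5.2667 [416.1 -59.7 125.4] 167.58
10 [424.1 -60.7] [424.  -60.7] 167.58 [13.1, 53.1]
(array([423.55170031, -60.48234254,  44.84364059]), [0.2, 0.2])
shift to grasp [1.000e-01 8.000e-01 1.054e+02] turn -2.923595766901599e-05
```

Request:
{"method": "step_arm", "body": {
  "plan": [
    [[0,1,40,0,0],[0,1,80,0,0],[0,1,100,0,0],[0,1,105,0,0],[0,1,105,0,0],[0,1,105,0,-1],[0,1,105,0,-1],[0,1,105,0,-1]]
  ]
}}

```text
t: 5.93
eef_pos: [416.7, -58.7, 20.9]
tcp_rot: [-3.141, 0.003, 2.925]
ft_force: [-0.0, -0.2, -0.3]
opening: 0.342
grip_force: 0.0
```

Request:
{"method": "step_arm", "body": {
  "plan": [
    [[0,0,0,0,-1],[0,0,0,0,-1],[0,0,-30,0,-1],[0,0,-70,0,-1],[0,0,-110,0,-1],[0,0,-130,0,-1],[0,0,-130,0,-1],[0,0,-130,0,-1]]
  ]
}}

```text
t: 6.6
eef_pos: [416.2, -58.5, 150.6]
tcp_rot: [-3.141, 0.003, 2.925]
ft_force: [-0.2, 0.2, -2.3]
opening: 0.293
grip_force: 30.0
```

```bash
cat > mix.py <<'E'
from h import *
TH=np.radians(16.27);T=np.array([502.5,321.2])
def m2w(x,y,z): return np.array([T[0]+np.cos(TH)*x-np.sin(TH)*y,T[1]+np.sin(TH)*x+np.cos(TH)*y,z])
def w2m(w): d=np.array(w[:2])-T; return np.array([np.cos(TH)*d[0]+np.sin(TH)*d[1],-np.sin(TH)*d[0]+np.cos(TH)*d[1],w[2]]).round(1)
def go(x,y,z):
    s=env.state(); yaw=np.degrees(s["tcp_rot"][2]); print(round(s["t"],1),"now mixer",w2m(s["eef_pos"]),"shift",shift(m2w(x,y,z),s),"turn",round((yaw-196.27+180)%360-180,2),"open",round(float(s["opening"])*95,1),"F",np.round(s["ft_force"],1),"grip",s["grip_force"])
E
python3 -c "
from mix import *
go(-1,28,130)"
```

```text
6.6 now mixer [-189.2 -340.3  150.6] shift [ 11.5 413.5  20.5] turn -28.66 open 27.9 F [-0.2  0.2 -2.3] grip 29.999641478061676
```

Request:
{"method": "step_arm", "body": {
  "plan": [
    [[1,25,0,-4,-1],[2,60,0,-8,-1],[3,95,0,-12,-1],[4,130,0,-16,-1],[5,165,0,-20,-1],[6,200,0,-24,-1],[7,240,0,-28.7,-1],[8,275,0,-28.7,-1]]
  ]
}}

```text
t: 7.27
eef_pos: [466.5, 213.9, 147.7]
tcp_rot: [3.142, -0.003, -2.852]
ft_force: [1.3, -0.5, -1.5]
opening: 0.29
grip_force: 30.0
```

Request:
{"method": "step_arm", "body": {
  "plan": [
    [[-15,30,0,0,-1],[-32,60,0,0,-1],[-46,90,0,0,-1],[-58,112,0,0,-1],[-63,123,0,0,-1],[-63,123,0,0,-1],[-63,123,0,0,-1],[-63,123,0,0,-1]]
  ]
}}

```text
t: 7.93
eef_pos: [492.6, 346.3, 148.7]
tcp_rot: [-3.141, -0.002, -2.857]
ft_force: [-0.1, -0.2, -2.1]
opening: 0.296
grip_force: 30.0
```

```bash
python3 -c "
from mix import *
im,c=snap('wrist','w5.png')
go(-1,28,130);go(-1,28,68)
print(proj(c,m2w(-37,28,48)))
cv2.imwrite('pics/w5c.png',cv2.resize(im[60:300,140:440],None,fx=2.5,fy=2.5,interpolation=cv2.INTER_CUBIC))
"
```

```text
8.0 now mixer [ -2.2  26.8 149.1] shift [-1.3  1.3 19.1] turn -0.01 open 27.8 F [ 0.9  0.2 -2. ] grip 29.999546706676483
8.0 now mixer [ -2.2  26.8 149.1] shift [-1.4  1.3 81.1] turn -0.01 open 27.8 F [ 0.9  0.2 -2. ] grip 29.999546706676483
[280.08308983 176.36724748]
```

View pics/w5c.png

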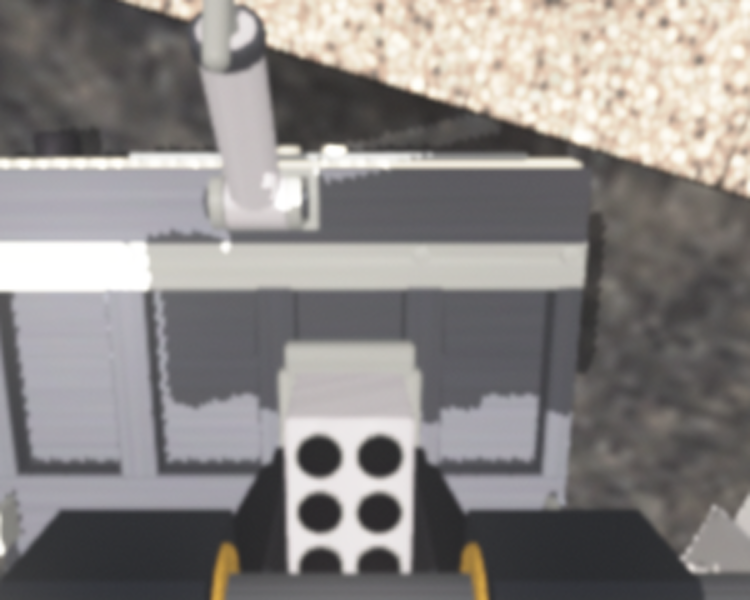

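Request:
{"method": "step_arm", "body": {
  "plan": [
    [[-1.4,1.3,30,0,-1],[-1.4,1.3,60,0,-1],[-1.4,1.3,75,0,-1],[-1.4,1.3,80,0,-1],[-1.4,1.3,83,0,-1],[-1.4,1.3,83,0,-1],[-1.4,1.3,83,0,-1]]
  ]
}}

```text
t: 8.57
eef_pos: [494.5, 348.5, 67.4]
tcp_rot: [3.141, 0.001, -2.858]
ft_force: [-0.0, 0.2, -1.9]
opening: 0.292
grip_force: 30.0
```

Request:
{"method": "step_arm", "body": {
  "plan": [
    [[0,0,2,0,-1],[0,0,4,0,-1],[0,0,5,0,-1],[0,0,6,0,-1],[0,0,6,0,-1]]
  ]
}}

```text
t: 8.98
eef_pos: [494.1, 348.5, 62.5]
tcp_rot: [-3.141, 0.001, -2.857]
ft_force: [-6.4, -6.4, 16.8]
opening: 0.296
grip_force: 30.0
```

```bash
python3 -c "
from mix import *
im,c=snap('wrist','w6.png')
go(-1,28,60)
cv2.imwrite('pics/w6c.png',cv2.resize(im[60:300,140:440],None,fx=2,fy=2,interpolation=cv2.INTER_CUBIC))
"
```

```text
9.0 now mixer [-0.4 28.5 62.6] shift [ 0.6 -0.5  2.6] turn 0.05 open 28.0 F [-7.5 -8.  16.9] grip 30.00759780406952
```

View pics/w6c.png

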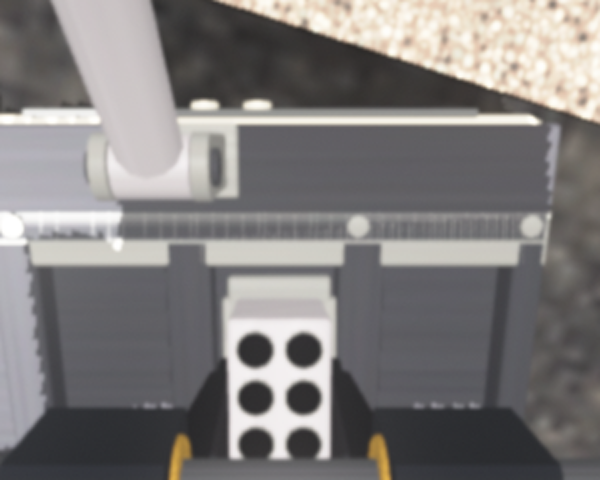

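Request:
{"method": "step_arm", "body": {
  "plan": [
    [[0,-0.5,1,0,-1],[0,-0.5,2,0,-1],[0,-0.5,3,0,-1],[0,-0.5,4,0,-1],[0,-0.5,4,0,-1]]
  ]
}}

```text
t: 9.45
eef_pos: [494.1, 348.3, 58.4]
tcp_rot: [3.142, 0.001, -2.857]
ft_force: [-7.8, -4.6, 15.8]
opening: 0.288
grip_force: 30.0
```

```bash
python3 -c "
from mix import *
im,c=snap('wrist','w7.png')
go(-1,28,60)
for p in ((279,276),(279,265)):
  q=(p[0]/2+140,p[1]/2+60); print(w2m(onz(c,q,48)),w2m(onz(c,q,42)))
W=np.array(bores(im,c)); W=W[(W[:,1]>180)&(abs(W[:,0]-280)<40)]; print(W.round(1).tolist())
"
```

```text
9.5 now mixer [-0.5 28.4 58.5] shift [ 0.5 -0.4 -1.5] turn 0.05 open 28.2 F [-8.2 -4.8 16.6] grip 30.00474840402603
[-35.3  28.9  48. ] [-33.9  28.9  42. ]
[-38.9  28.9  48. ] [-37.6  28.9  42. ]
[]
```

```bash
sed -i 's/maxArea=900/maxArea=5000/' h.py; cat > tilt.py <<'E'
import sys
from mix import *
from scipy.optimize import least_squares
def fit(fn,y,tc,feat):
    # feat: list of (row, bx, bz); unknown tilt, dx, dz about grip point block(-8,39)
    c=load(fn)[1]
    def pt(v,bx,bz):
        a,dx,dz=v; X,Z=bx+8,bz-39; return m2w(tc[0]+dx+np.cos(a)*X-np.sin(a)*Z, y, tc[2]+19+dz+np.sin(a)*X+np.cos(a)*Z)
    f=lambda v:[proj(c,pt(v,bx,bz))[1]-r for r,bx,bz in feat]+[v[1]*.15]
    s=least_squares(f,[.1,0,0]); v=s.x
    w=[w2m(pt(v,*q)) for q in((-42,0),(-42,6),(35,0))]
    print("tilt",np.degrees(v[0]).round(1),"d",v[1:].round(1),"tipbot/tiptop/backbot x,z",[(p[0],p[2]) for p in w],"res",np.round(s.fun,2))
if __name__=="__main__":
    im,c=load(sys.argv[1]); g=cv2.cvtColor(im,cv2.COLOR_BGR2GRAY).astype(float)
    print([int(x) for x in g[140:250,275:285].mean(1)])
    W=np.array(bores(im,c)); print(W[(W[:,1]>160)&(abs(W[:,0]-280)<40)].round(1).tolist())
E
python3 tilt.py w7.png; python3 tilt.py w6.png;python3 tilt.py w5.png
```

```text
[96, 95, 94, 95, 96, 96, 97, 97, 97, 98, 97, 97, 97, 97, 97, 97, 97, 98, 99, 100, 100, 100, 99, 100, 99, 102, 119, 157, 189, 200, 201, 201, 200, 200, 203, 205, 207, 208, 208, 207, 205, 204, 203, 203, 203, 202, 203, 204, 204, 203, 203, 203, 199, 181, 148, 115, 104, 117, 149, 183, 204, 211, 213, 212, 210, 208, 207, 205, 201, 191, 179, 175, 176, 184, 204, 226, 236, 240, 241, 241, 241, 241, 239, 235, 228, 217, 204, 190, 181, 176, 175, 178, 185, 195, 207, 221, 231, 237, 239, 240, 240, 240, 240, 240, 240, 240, 239, 236, 230, 220]
[[291.4, 278.4], [267.3, 278.4], [291.5, 254.3], [267.3, 254.3], [267.1, 229.9], [291.5, 229.9], [267.3, 324.9], [291.4, 325.0]]
[96, 96, 96, 97, 98, 98, 98, 98, 98, 99, 99, 98, 98, 98, 98, 98, 99, 99, 100, 100, 100, 100, 99, 99, 100, 108, 126, 143, 145, 139, 130, 120, 113, 107, 105, 106, 110, 113, 121, 145, 177, 198, 205, 206, 206, 206, 207, 207, 207, 207, 205, 193, 163, 124, 104, 103, 112, 138, 170, 195, 207, 211, 211, 209, 207, 205, 204, 203, 198, 191, 185, 183, 183, 183, 184, 186, 186, 187, 196, 214, 230, 237, 240, 241, 241, 240, 240, 238, 234, 225, 212, 197, 
[... 166 characters left out ...]
.7], [267.1, 234.7], [291.0, 326.4], [267.7, 326.2]]
[94, 94, 95, 96, 96, 96, 96, 96, 96, 95, 96, 97, 98, 98, 98, 100, 117, 155, 187, 198, 199, 200, 203, 205, 207, 206, 204, 202, 201, 201, 201, 201, 201, 201, 193, 167, 128, 103, 97, 97, 96, 96, 96, 95, 95, 96, 96, 96, 96, 96, 96, 96, 95, 96, 98, 109, 130, 155, 175, 188, 193, 195, 195, 194, 192, 191, 190, 191, 190, 187, 185, 185, 186, 187, 186, 185, 185, 186, 186, 188, 189, 189, 189, 189, 190, 192, 201, 217, 228, 232, 233, 233, 233, 233, 232, 230, 224, 214, 200, 186, 173, 167, 164, 165, 170, 179, 193, 209, 221, 229]
[[267.1, 284.9], [291.3, 264.7], [267.5, 264.6], [267.3, 242.1], [291.6, 242.1], [291.1, 285.2], [290.5, 326.5], [268.2, 326.5]]
```

```bash
python3 -c "
from tilt import fit
B=lambda r:[(r[0],-26.6,44),(r[1],-13.3,44),(r[2],0,44),(r[3],26.6,44)]
fit('w5.png',26.8,(-2.2,0,149.1),B([242.1,264.6,285,326.5])+[(196.5,-42,6),(226.7,-35,44)])
fit('w6.png',28.5,(-.4,0,62.6),B([234.7,258.5,281.9,326.3])+[(197,-42,6),(219,-35,44)])
fit('w7.png',28.4,(-.5,0,58.5),B([229.9,254.3,278.4,324.9])+[(197.7,-42,6),(214,-35,44)])
"
```

```text
tilt -1.0 d [-0.8  0. ] tipbot/tiptop/backbot x,z [(np.float64(-37.7), np.float64(129.7)), (np.float64(-37.6), np.float64(135.7)), (np.float64(39.3), np.float64(128.4))] res [-0.41 -0.28  0.89 -0.37  0.07  0.11 -0.13]
tilt 5.9 d [-3.8  1.7] tipbot/tiptop/backbot x,z [(np.float64(-34.0), np.float64(41.0)), (np.float64(-34.6), np.float64(47.0)), (np.float64(42.6), np.float64(49.0))] res [-0.08  0.05 -0.11  0.02  0.02  0.13 -0.57]
tilt 10.4 d [-5.7  1.5] tipbot/tiptop/backbot x,z [(np.float64(-32.7), np.float64(34.5)), (np.float64(-33.7), np.float64(40.4)), (np.float64(43.1), np.float64(48.3))] res [-0.03 -0.07 -0.2   0.09 -0.    0.27 -0.86]
```

Request:
{"method": "step_arm", "body": {
  "plan": [
    [[2,-0.3,0,0,-1],[4,-0.3,0,0,-1],[5.5,-0.3,0,0,-1],[7,-0.3,0,0,-1],[8,-0.3,0,0,-1],[8,-0.3,0,0,-1]]
  ]
}}

```text
t: 10.0
eef_pos: [488.2, 346.6, 57.9]
tcp_rot: [3.141, 0.004, -2.857]
ft_force: [4.8, 0.7, 6.3]
opening: 0.292
grip_force: 30.0
```

```bash
python3 -c "
from mix import *
im,c=snap('wrist','w8.png');go(-8.5,28,58)
"; python3 tilt.py w8.png
```

```text
10.1 now mixer [-6.6 28.4 57.9] shift [ 1.9 -0.4 -0.1] turn 0.02 open 27.7 F [3.7 0.1 6.9] grip 29.99986231327057
[92, 93, 93, 93, 93, 93, 94, 95, 95, 94, 93, 93, 92, 93, 94, 94, 94, 95, 95, 95, 95, 95, 96, 95, 95, 96, 96, 97, 98, 99, 99, 99, 98, 98, 98, 101, 118, 156, 189, 200, 201, 201, 200, 201, 203, 206, 208, 209, 209, 208, 205, 204, 203, 203, 203, 203, 203, 204, 203, 203, 204, 203, 199, 195, 198, 204, 207, 206, 201, 191, 180, 176, 177, 183, 202, 225, 235, 240, 241, 242, 242, 241, 240, 237, 230, 220, 208, 195, 184, 178, 176, 178, 183, 191, 204, 218, 230, 237, 240, 240, 241, 241, 241, 240, 240, 240, 240, 238, 233, 223]
[[291.4, 278.5], [267.3, 278.6], [291.5, 254.4], [267.3, 254.5], [267.2, 230.0], [291.6, 230.0], [291.4, 325.3], [267.2, 325.0]]
```

Request:
{"method": "step_arm", "body": {
  "plan": [
    [[3,-0.3,0,0,-1],[4.5,-0.3,0.5,0,-1],[4.5,-0.3,1.5,0,-1],[4.5,-0.3,2.5,0,-1],[4.5,-0.3,3.5,0,-1],[4.5,-0.3,3.5,0,-1]]
  ]
}}

```text
t: 10.55
eef_pos: [485.7, 345.7, 55.8]
tcp_rot: [3.14, 0.009, -2.857]
ft_force: [7.9, 1.0, 15.6]
opening: 0.292
grip_force: 30.0
```

```bash
python3 -c "
from mix import *
im,c=snap('wrist','w9.png');go(-8.5,28,54)
"; python3 tilt.py w9.png
```

```text
10.6 now mixer [-9.2 28.2 55.8] shift [-0.7 -0.2  1.8] turn 0.02 open 27.8 F [ 7.9  1.4 15.5] grip 30.00333309173584
[92, 92, 92, 92, 92, 92, 93, 92, 93, 93, 93, 94, 95, 95, 94, 93, 92, 93, 93, 94, 95, 95, 95, 95, 96, 96, 95, 95, 95, 95, 95, 96, 97, 98, 99, 99, 98, 99, 98, 98, 101, 118, 156, 189, 200, 201, 200, 198, 200, 202, 204, 206, 208, 208, 207, 205, 203, 202, 202, 202, 202, 203, 203, 203, 203, 203, 202, 195, 183, 174, 175, 177, 178, 178, 180, 181, 188, 206, 226, 234, 238, 239, 240, 240, 239, 238, 234, 228, 217, 205, 192, 181, 175, 173, 175, 180, 189, 201, 215, 227, 234, 237, 238, 239, 239, 239, 239, 238, 238, 237]
[[291.4, 281.4], [267.3, 281.5], [291.6, 257.4], [267.2, 257.4], [291.7, 233.0], [267.0, 233.1], [291.2, 327.0], [267.4, 327.0]]
```

```bash
python3 -c "
from tilt import fit
B=lambda r:[(r[0],-26.6,44),(r[1],-13.3,44),(r[2],0,44),(r[3],26.6,44)]
fit('w8.png',28.4,(-6.6,0,57.9),B([230,254.4,278.5,325.2])+[(214,-35,44)])
fit('w9.png',28.2,(-9.2,0,55.8),B([233,257.4,281.4,327])+[(217,-35,44)])
"
```

```text
tilt 10.8 d [-5.8  1.8] tipbot/tiptop/backbot x,z [(np.float64(-38.5), np.float64(34.0)), (np.float64(-39.6), np.float64(39.9)), (np.float64(37.1), np.float64(48.4))] res [-0.08 -0.08 -0.15  0.08  0.3  -0.87]
tilt 8.2 d [-5.2  3.2] tipbot/tiptop/backbot x,z [(np.float64(-42.5), np.float64(34.5)), (np.float64(-43.3), np.float64(40.5)), (np.float64(33.7), np.float64(45.5))] res [-0.03 -0.04 -0.24  0.11  0.26 -0.78]
```

Request:
{"method": "step_arm", "body": {
  "plan": [
    [[0,0,0,0,-0.15],[0,0,0,0,-0.15],[0,0,0,0,-0.15],[0,0,-25,0,-0.15],[0,0,-50,0,-0.15],[-15,0,-50,0,-1],[-29,0,-50,0,-1],[-29,0,-50,0,-1]]
  ]
}}

```text
t: 11.27
eef_pos: [511.9, 353.2, 103.3]
tcp_rot: [3.141, 0.002, -2.857]
ft_force: [-0.6, -0.5, 0.2]
opening: 0.275
grip_force: 0.0
```

Request:
{"method": "step_arm", "body": {
  "plan": [
    [[0,0,0,0,-1],[0,0,0,0,-1],[0,0,10,0,-1],[0,0,18,0,-1],[0,0,23,0,-1],[0,0,26,0,-1],[0,0,28,0,-1],[0,0,28,0,-1]]
  ]
}}

```text
t: 11.93
eef_pos: [509.8, 352.7, 78.2]
tcp_rot: [3.141, 0.001, -2.857]
ft_force: [-11.8, -7.2, 39.0]
opening: 0.003
grip_force: 19.5
```

```bash
python3 -c "
from mix import *
go(20,28,78)
"
```

```text
11.9 now mixer [15.9 28.2 78.2] shift [-4.1 -0.2  0.2] turn 0.06 open 0.3 F [-11.8  -7.2  39. ] grip 19.456279766745865
```

Request:
{"method": "step_arm", "body": {
  "plan": [
    [[0,0,-30,0,-1],[0,0,-70,0,-1],[20,0,-100,0,0],[50,0,-120,0,0],[75,0,-120,0,0],[75,0,-120,0,0],[75,0,-120,0,0]]
  ]
}}

```text
t: 12.52
eef_pos: [437.6, 331.7, 195.3]
tcp_rot: [3.141, 0.0, -2.856]
ft_force: [0.6, 0.5, -1.0]
opening: 0.298
grip_force: 0.0
```

```bash
python3 -c "
from mix import *
im,c=snap('wrist','w10.png'); g=m2w(-1,28,78)
n,ctr,m,a,wh,W=block(im,c,g[:2],78); print(n,w2m([*ctr,78]),a,wh)
print(w2m([*m,78])); s=env.state(); print(s['eef_pos'],shift([438.8,-181.8,125],s))
"
```

```text
12 [-0.  24.4 78. ] 16.03354956412386 [33.6, 54.7]
[ 2.  28.8 78. ]
[438.47195273 331.89559955 194.91099022] [ 144.1 -493.1   69.8]
```

Request:
{"method": "step_arm", "body": {
  "plan": [
    [[11,-37,0,3,0],[22,-75,0,6,0],[33,-112,0,9,0],[44,-150,0,12,0],[55,-187,0,15,0],[66,-225,0,18,0],[77,-262,0,19,0],[88,-300,0,19,0]]
  ]
}}

```text
t: 13.23
eef_pos: [438.6, 17.0, 194.4]
tcp_rot: [3.141, -0.001, 3.093]
ft_force: [1.1, -0.4, -0.3]
opening: 0.497
grip_force: 0.0
```

Request:
{"method": "step_arm", "body": {
  "plan": [
    [[-2,-40,0,0,0],[-4,-80,10,0,0],[-6,-120,30,0,0],[-8,-160,50,0,0],[-10,-190,65,0,0],[-10,-201,70,0,0],[-10,-201,70,0,0],[-10,-201,70,0,0]]
  ]
}}

```text
t: 13.9
eef_pos: [438.6, -182.5, 124.3]
tcp_rot: [3.14, -0.002, 3.093]
ft_force: [0.5, 0.3, -0.5]
opening: 0.499
grip_force: 0.0
```

Request:
{"method": "step_arm", "body": {
  "plan": [
    [[0,0,0,0,0],[0,0,0,0,0],[0,0,0,0,0]]
  ]
}}

```text
t: 14.15
eef_pos: [439.0, -181.2, 125.7]
tcp_rot: [-3.141, 0.001, 3.096]
ft_force: [-0.2, -0.3, 1.3]
opening: 0.5
grip_force: 0.0
```

```bash
python3 near.py w11.png w3.png 447 -182
```

```text
14.2 [ 439.  -181.3  125.7] 177.4
10 [ 447.4 -182.5] [ 447.2 -182.5] 177.36 [13.1, 53.1]
(array([ 446.86837083, -182.37944362,   44.05198323]), [0.1, 0.1])
shift to grasp [ -0.3  -0.8 105.7] turn 0.04020502961731154
```

Request:
{"method": "step_arm", "body": {
  "plan": [
    [[0,-1,40,0,0],[0,-1,80,0,0],[0,-1,100,0,0],[0,-1,106,0,0],[0,-1,106,0,0],[0,-1,106,0,-1],[0,-1,106,0,-1],[0,-1,106,0,-1]]
  ]
}}

```text
t: 14.87
eef_pos: [439.2, -183.4, 20.5]
tcp_rot: [-3.141, 0.002, 3.095]
ft_force: [-0.1, -0.3, -0.4]
opening: 0.347
grip_force: 0.0
```

Request:
{"method": "step_arm", "body": {
  "plan": [
    [[0,0,0,0,-1],[0,0,0,0,-1],[0,0,-30,0,-1],[0,0,-70,0,-1],[0,0,-110,0,-1],[0,0,-130,0,-1],[0,0,-130,0,-1],[0,0,-130,0,-1]]
  ]
}}

```text
t: 15.53
eef_pos: [438.7, -183.2, 150.1]
tcp_rot: [-3.14, 0.002, 3.095]
ft_force: [-0.1, -1.1, -2.9]
opening: 0.296
grip_force: 30.0
```

```bash
python3 -c "
from mix import *
go(-1,-28,150)"
```

```text
15.5 now mixer [-202.6 -466.4  150.1] shift [-4.820e+01  4.801e+02 -4.000e-01] turn -18.96 open 28.1 F [-0.1 -1.1 -2.9] grip 29.998806416988373
```

Request:
{"method": "step_arm", "body": {
  "plan": [
    [[1,25,0,-3,-1],[2,60,0,-6,-1],[4,100,0,-9,-1],[6,140,0,-12,-1],[8,180,0,-15,-1],[10,220,0,-18,-1],[10,260,0,-19,-1],[10,300,0,-19,-1]]
  ]
}}

```text
t: 16.2
eef_pos: [441.5, 118.8, 147.6]
tcp_rot: [3.141, -0.003, -2.856]
ft_force: [1.3, 0.0, -1.0]
opening: 0.293
grip_force: 30.0
```

Request:
{"method": "step_arm", "body": {
  "plan": [
    [[-11,38,0,0,-1],[-22,77,0,0,-1],[-38,115,0,0,-1],[-65,130,0,0,-1],[-90,145,0,0,-1],[-113,151,0,0,-1],[-113,151,0,0,-1],[-113,151,0,0,-1]]
  ]
}}

```text
t: 16.87
eef_pos: [508.2, 293.7, 146.7]
tcp_rot: [-3.141, -0.004, -2.856]
ft_force: [-0.9, -0.1, -1.6]
opening: 0.295
grip_force: 30.0
```

Request:
{"method": "step_arm", "body": {
  "plan": [
    [[0,0,0,0,-1],[0,0,0,0,-1],[0,0,0,0,-1]]
  ]
}}

```text
t: 17.12
eef_pos: [508.1, 293.0, 148.9]
tcp_rot: [-3.142, -0.001, -2.857]
ft_force: [0.3, -0.2, -1.7]
opening: 0.294
grip_force: 30.0
```

```bash
python3 -c "
from mix import *
im,c=snap('wrist','w12.png');go(-1,-28,66)
print(proj(c,m2w(-37,-28,48)))
"; python3 tilt.py w12.png
```

```text
17.2 now mixer [ -2.3 -28.6 149.1] shift [-1.3  0.6 83.1] turn 0.01 open 27.5 F [ 0.3 -0.1 -2.3] grip 29.998747408390045
[279.52366741 176.32492231]
[96, 95, 96, 96, 97, 97, 98, 98, 97, 98, 98, 98, 100, 101, 101, 103, 118, 153, 183, 192, 195, 198, 200, 204, 206, 207, 206, 205, 204, 204, 204, 205, 205, 205, 197, 172, 133, 107, 100, 99, 99, 99, 99, 100, 100, 100, 100, 100, 99, 99, 100, 99, 99, 99, 100, 104, 117, 141, 167, 186, 195, 198, 199, 199, 198, 196, 195, 195, 196, 194, 191, 190, 190, 192, 192, 190, 190, 190, 190, 192, 193, 194, 194, 194, 194, 194, 197, 208, 224, 231, 235, 236, 236, 236, 236, 234, 232, 226, 215, 201, 188, 176, 171, 169, 172, 177, 187, 200, 215, 226]
[[291.2, 284.5], [291.2, 265.5], [267.5, 265.5], [267.2, 242.9], [267.7, 285.5], [291.5, 242.9], [290.6, 327.5], [268.3, 327.5]]
```

Request:
{"method": "step_arm", "body": {
  "plan": [
    [[-1,0.6,30,0,-1],[-1,0.6,60,0,-1],[-1,0.6,75,0,-1],[-1,0.6,80,0,-1],[-1,0.6,83,0,-1],[-1,0.6,84,0,-1],[-1,0.6,86,0,-1],[-1,0.6,88,0,-1]]
  ]
}}

```text
t: 17.83
eef_pos: [508.6, 294.0, 63.1]
tcp_rot: [-3.141, -0.001, -2.857]
ft_force: [-9.3, -5.4, 15.9]
opening: 0.291
grip_force: 30.0
```

Request:
{"method": "step_arm", "body": {
  "plan": [
    [[0,0,2,0,-1],[0,0,4,0,-1],[0,0,4,0,-1]]
  ]
}}

```text
t: 18.08
eef_pos: [508.7, 294.0, 58.9]
tcp_rot: [-3.142, -0.001, -2.857]
ft_force: [-8.0, -4.6, 11.2]
opening: 0.294
grip_force: 30.0
```

```bash
python3 -c "
from mix import *
im,c=snap('wrist','w13.png');go(-9,-28,58)
"; python3 tilt.py w13.png
```

```text
18.1 now mixer [ -1.6 -27.8  58.9] shift [ 7.4 -0.2  0.9] turn 0.03 open 27.4 F [-8.2 -3.  10.6] grip 30.00218152999878
[99, 99, 98, 97, 97, 96, 97, 98, 98, 98, 99, 99, 99, 100, 100, 99, 99, 100, 100, 100, 101, 102, 103, 103, 104, 104, 104, 107, 115, 125, 136, 155, 167, 162, 154, 160, 164, 154, 151, 163, 169, 168, 176, 193, 205, 209, 209, 210, 210, 211, 211, 211, 211, 210, 202, 181, 160, 172, 198, 213, 218, 219, 217, 216, 214, 213, 211, 205, 195, 186, 184, 185, 188, 199, 220, 234, 241, 244, 245, 245, 245, 244, 242, 239, 230, 217, 203, 192, 184, 180, 180, 185, 193, 205, 217, 228, 237, 241, 243, 243, 244, 244, 244, 243, 243, 243, 241, 237, 230, 219]
[[267.3, 253.9], [291.4, 277.9], [267.4, 277.8], [291.5, 253.9], [291.7, 229.5], [267.2, 229.5], [267.2, 323.8], [291.2, 323.9]]
```

Request:
{"method": "step_arm", "body": {
  "plan": [
    [[2,0,0,0,-1],[4,0,0,0,-1],[6,0,0,0,-1],[8,0,0,0,-1],[9.5,0,0,0,-1],[11,0,0.5,0,-1],[11,0,1.5,0,-1],[11,0,2.5,0,-1]]
  ]
}}

```text
t: 18.8
eef_pos: [501.4, 292.1, 56.6]
tcp_rot: [3.141, 0.007, -2.857]
ft_force: [7.7, -0.2, 17.5]
opening: 0.292
grip_force: 30.0
```

Request:
{"method": "step_arm", "body": {
  "plan": [
    [[0,0,1,0,-1],[0,0,2,0,-1],[0,0,2,0,-1]]
  ]
}}

```text
t: 19.05
eef_pos: [502.1, 292.3, 54.9]
tcp_rot: [3.141, 0.008, -2.857]
ft_force: [9.0, -0.1, 16.2]
opening: 0.289
grip_force: 30.0
```

```bash
python3 -c "
from mix import *
im,c=snap('wrist','w14.png');go(-9,-28,58)
"; python3 tilt.py w14.png
```

```text
19.1 now mixer [ -8.5 -27.6  54.9] shift [ 0.5 -0.3 -3.1] turn 0.04 open 27.7 F [ 8.   0.4 15.8] grip 30.003104209899902
[95, 94, 94, 95, 95, 95, 95, 94, 95, 96, 97, 98, 98, 98, 97, 96, 95, 95, 95, 96, 97, 97, 97, 98, 98, 98, 99, 98, 98, 98, 98, 99, 99, 100, 101, 102, 102, 102, 102, 102, 106, 115, 124, 127, 127, 127, 127, 128, 132, 149, 177, 200, 204, 191, 175, 183, 200, 206, 206, 207, 207, 209, 209, 209, 209, 210, 206, 196, 186, 184, 185, 184, 185, 186, 187, 188, 193, 208, 227, 235, 239, 241, 242, 242, 242, 240, 239, 234, 224, 210, 196, 184, 179, 177, 176, 180, 188, 200, 213, 226, 234, 239, 241, 241, 241, 241, 241, 241, 240, 240]
[[291.4, 281.4], [267.3, 281.5], [291.6, 257.6], [267.2, 257.5], [291.8, 233.3], [267.0, 233.3], [291.1, 326.4], [267.4, 326.3], [317.7, 184.6]]
```

Request:
{"method": "step_arm", "body": {
  "plan": [
    [[0,0,0,0,-0.15],[0,0,0,0,-0.15],[0,0,0,0,-0.15],[0,0,-25,0,-0.15],[0,0,-50,0,-0.15],[-15,0,-50,0,-1],[-29,0,-50,0,-1],[-29,0,-50,0,-1]]
  ]
}}

```text
t: 19.77
eef_pos: [528.3, 300.0, 102.7]
tcp_rot: [3.141, 0.001, -2.857]
ft_force: [-0.1, -0.4, -0.2]
opening: 0.268
grip_force: 0.0
```

Request:
{"method": "step_arm", "body": {
  "plan": [
    [[0,0,0,0,-1],[0,0,0,0,-1],[0,0,10,0,-1],[0,0,18,0,-1],[0,0,23,0,-1],[0,0,26,0,-1],[0,0,28,0,-1],[0,0,28,0,-1]]
  ]
}}

```text
t: 20.43
eef_pos: [526.4, 299.5, 78.1]
tcp_rot: [3.141, 0.001, -2.857]
ft_force: [-14.3, -6.0, 46.6]
opening: 0.002
grip_force: 22.8
```

Request:
{"method": "step_arm", "body": {
  "plan": [
    [[0,0,-30,0,-1],[0,0,-70,0,-1],[20,0,-100,0,0],[50,0,-120,0,0],[75,0,-120,0,0],[75,0,-120,0,0],[75,0,-120,0,0]]
  ]
}}

```text
t: 21.02
eef_pos: [454.2, 278.4, 194.7]
tcp_rot: [3.141, 0.0, -2.857]
ft_force: [0.6, 0.3, 0.9]
opening: 0.3
grip_force: 0.0
```

```bash
python3 -c "
from mix import *
im,c=snap('wrist','w15.png')
for y in(28,-28):
  W=np.array([[*w2m(onz(c,k,78))[:2],*k] for k in bores(im,c)]); W=W[(abs(W[:,1]-y)<12)&(abs(W[:,0])<36)]; W=W[W[:,0].argsort()]; print(y,W[:,:2].tolist())
s=env.state(); print(s['eef_pos'],shift([501.1-7.7,-301.7+2.2,190],s))
cv2.imwrite('pics/w15c.png',cv2.resize(im[40:300,140:440],None,fx=2,fy=2))
"
```

```text
28 [[-27.6, 22.6], [-27.6, 35.6], [-14.4, 22.6], [-14.3, 35.6]]
-28 [[-27.5, -33.7], [-27.5, -20.6], [-14.3, -33.7], [-14.2, -20.7], [-0.9, -20.7], [-0.9, -33.7], [12.3, -20.7], [12.3, -33.8], [25.6, -33.8], [25.6, -20.7]]
[455.01470755 278.60892545 194.38999822] [ 125.6 -565.6    4.3]
```

Request:
{"method": "step_arm", "body": {
  "plan": [
    [[13,-39,0,4,0],[26,-78,0,8,0],[40,-117,0,12,0],[54,-157,0,16,0],[67,-196,0,20,0],[81,-235,0,24,0],[94,-274,0,28,0],[108,-314,0,32,0]]
  ]
}}

```text
t: 21.73
eef_pos: [439.8, -54.8, 193.9]
tcp_rot: [3.142, -0.001, 2.864]
ft_force: [1.7, 0.4, -0.0]
opening: 0.5
grip_force: 0.0
```

Request:
{"method": "step_arm", "body": {
  "plan": [
    [[-9,-39,0,0,0],[-18,-78,0,0,0],[-27,-117,0,0,0],[-36,-155,0,0,0],[-42,-182,10,0,0],[-75,-202,30,0,0],[-110,-218,55,0,0],[-119,-223,69,0,0]]
  ]
}}

```text
t: 22.4
eef_pos: [496.0, -303.1, 122.8]
tcp_rot: [-3.141, 0.0, 2.866]
ft_force: [-0.4, 0.4, -0.2]
opening: 0.5
grip_force: 0.0
```

Request:
{"method": "step_arm", "body": {
  "plan": [
    [[0,0,0,0,0],[0,0,0,0,0],[0,0,0,0,0],[0,0,0,0,0]]
  ]
}}

```text
t: 22.73
eef_pos: [493.5, -299.0, 126.3]
tcp_rot: [-3.141, 0.001, 2.868]
ft_force: [-0.8, 0.7, -0.6]
opening: 0.503
grip_force: 0.0
```

```bash
python3 near.py w16.png w3.png 501 -302
```

```text
22.7833 [ 493.6 -299.   126.6] 164.33
10 [ 501.  -301.9] [ 500.9 -301.9] 164.23 [13.1, 53.1]
(array([ 500.82240925, -301.76494573,   43.66561312]), [0.2, 0.2])
shift to grasp [  0.2  -0.7 106.6] turn 0.09766096308675287
```

View pics/w15c.png

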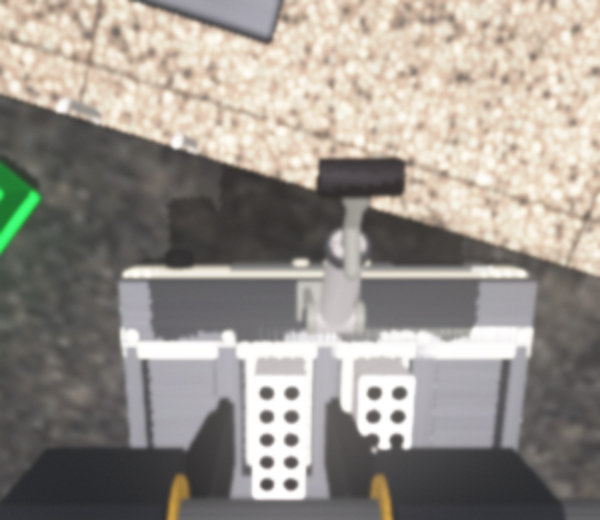

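Request:
{"method": "step_arm", "body": {
  "plan": [
    [[0,-0.7,40,0,0],[0,-0.7,80,0,0],[0,-0.7,100,0,0],[0,-0.7,106,0,0],[0,-0.7,106,0,0],[0,-0.7,106,0,-1],[0,-0.7,106,0,-1],[0,-0.7,106,0,-1]]
  ]
}}

```text
t: 23.45
eef_pos: [494.2, -300.5, 21.4]
tcp_rot: [-3.141, 0.003, 2.868]
ft_force: [0.4, -0.3, -0.1]
opening: 0.349
grip_force: 0.0
```

Request:
{"method": "step_arm", "body": {
  "plan": [
    [[0,0,0,0,-1],[0,0,0,0,-1],[0,0,-30,0,-1],[0,0,-70,0,-1],[0,0,-110,0,-1],[0,0,-130,0,-1],[0,0,-130,0,-1],[0,0,-130,0,-1]]
  ]
}}

```text
t: 24.12
eef_pos: [493.5, -300.1, 150.6]
tcp_rot: [-3.141, 0.002, 2.868]
ft_force: [-0.3, 0.2, -3.5]
opening: 0.293
grip_force: 30.0
```

```bash
python3 -c "
from mix import *
go(-1,-84,150)"
```

```text
24.1 now mixer [-182.7 -593.9  150.6] shift [ 1.157e+02  5.288e+02 -1.000e-01] turn -31.96 open 27.9 F [-0.3  0.2 -3.5] grip 29.99725967645645
```

Request:
{"method": "step_arm", "body": {
  "plan": [
    [[25,14,0,-4,-1],[52,28,0,-8,-1],[77,42,0,-12,-1],[87,78,0,-16,-1],[97,115,0,-20,-1],[107,151,0,-24,-1],[118,188,0,-28,-1],[128,224,0,-32,-1]]
  ]
}}

```text
t: 24.78
eef_pos: [429.4, -47.9, 148.2]
tcp_rot: [3.14, -0.002, -2.854]
ft_force: [1.3, 0.7, -2.6]
opening: 0.29
grip_force: 30.0
```

Request:
{"method": "step_arm", "body": {
  "plan": [
    [[-10,35,0,0,-1],[-20,70,0,0,-1],[-30,104,0,0,-1],[-40,139,0,0,-1],[-50,174,0,0,-1],[-61,209,0,0,-1],[-71,244,0,0,-1],[-81,278,0,0,-1]]
  ]
}}

```text
t: 25.45
eef_pos: [429.2, 241.4, 148.0]
tcp_rot: [-3.141, -0.003, -2.857]
ft_force: [1.3, -0.8, -1.9]
opening: 0.291
grip_force: 30.0
```

Request:
{"method": "step_arm", "body": {
  "plan": [
    [[-30,-9,0,0,-1],[-60,-18,0,0,-1],[-80,-24,0,0,-1],[-91,-27,0,0,-1],[-91,-27,0,0,-1],[-91,-27,0,0,-1],[-91,-27,0,0,-1],[-91,-27,0,0,-1]]
  ]
}}

```text
t: 26.12
eef_pos: [524.3, 239.3, 149.1]
tcp_rot: [3.142, -0.001, -2.857]
ft_force: [-0.2, -0.2, -2.3]
opening: 0.293
grip_force: 30.0
```

```bash
python3 -c "
from mix import *
im,c=snap('wrist','w17.png');go(-1,-84,66)
print(proj(c,m2w(-37,-84,48)))
"; python3 tilt.py w17.png
```

```text
26.2 now mixer [ -1.8 -84.7 149.4] shift [-0.9  0.7 83.4] turn 0.05 open 27.8 F [ 0.1 -0.3 -1.6] grip 29.99742954969406
[279.60333905 175.81166331]
[98, 97, 97, 97, 97, 98, 99, 99, 99, 99, 100, 101, 102, 103, 102, 101, 99, 98, 99, 101, 112, 134, 153, 155, 151, 161, 185, 203, 209, 211, 210, 211, 210, 207, 194, 163, 125, 104, 100, 100, 100, 101, 101, 100, 101, 100, 101, 100, 100, 101, 101, 101, 100, 101, 110, 132, 159, 180, 195, 201, 203, 203, 202, 201, 199, 199, 199, 199, 196, 193, 193, 195, 196, 195, 194, 194, 194, 195, 197, 197, 198, 198, 198, 198, 200, 211, 227, 234, 237, 238, 238, 238, 238, 238, 235, 229, 218, 203, 188, 178, 173, 172, 173, 178, 189, 204, 218, 229, 235, 237]
[[267.5, 284.4], [267.6, 263.5], [267.3, 241.0], [291.0, 284.4], [291.3, 263.6], [290.5, 325.5], [268.2, 325.5], [291.6, 241.0]]
```

Request:
{"method": "step_arm", "body": {
  "plan": [
    [[-2,0.7,30,0,-1],[-2,0.7,60,0,-1],[-2,0.7,75,0,-1],[-2,0.7,80,0,-1],[-2,0.7,83,0,-1],[-2,0.7,84,0,-1],[-2,0.7,86,0,-1],[-2,0.7,88,0,-1]]
  ]
}}

```text
t: 26.83
eef_pos: [525.7, 240.4, 63.5]
tcp_rot: [-3.142, -0.001, -2.857]
ft_force: [-11.3, -4.2, 16.9]
opening: 0.295
grip_force: 30.0
```

Request:
{"method": "step_arm", "body": {
  "plan": [
    [[0,0,2,0,-1],[0,0,4,0,-1],[0,0,4.5,0,-1],[0,0,4.5,0,-1]]
  ]
}}

```text
t: 27.17
eef_pos: [526.0, 240.5, 58.9]
tcp_rot: [-3.142, -0.001, -2.857]
ft_force: [-9.2, -4.3, 12.9]
opening: 0.293
grip_force: 30.0
```

```bash
python3 -c "
from mix import *
im,c=snap('wrist','w18.png');go(-9,-84,58)
"; python3 tilt.py w18.png
```

```text
27.2 now mixer [ -0.  -84.1  59. ] shift [9.  0.1 1. ] turn 0.06 open 27.8 F [-8.6 -4.4 12.4] grip 30.002349615097046
[94, 94, 93, 92, 92, 92, 92, 92, 93, 93, 94, 95, 95, 95, 95, 94, 93, 93, 95, 96, 98, 98, 98, 97, 95, 94, 94, 94, 94, 94, 95, 96, 96, 96, 95, 93, 93, 94, 97, 116, 155, 188, 199, 200, 200, 200, 201, 201, 200, 200, 200, 197, 184, 157, 136, 154, 184, 202, 207, 208, 207, 205, 203, 202, 200, 194, 183, 174, 172, 179, 200, 223, 233, 238, 239, 240, 239, 239, 237, 233, 225, 214, 202, 189, 180, 175, 173, 175, 180, 191, 205, 218, 229, 235, 238, 238, 238, 238, 238, 238, 238, 238, 237, 234, 228, 217, 204, 189, 179, 173]
[[291.4, 274.4], [267.4, 274.4], [291.5, 250.3], [267.3, 250.3], [291.7, 226.0], [267.3, 225.8], [291.2, 321.1], [267.2, 321.2]]
```

```bash
python3 -c "
from tilt import fit
B=lambda r:[(r[0],-26.6,44),(r[1],-13.3,44),(r[2],0,44),(r[3],26.6,44)]
fit('w18.png',-84.1,(0,0,59),B([226,250.3,274.4,321.1])+[(195,-42,6),(210.7,-35,44)])
fit('w13.png',-27.8,(-1.6,0,58.9),B([229.5,253.9,277.9,323.9])+[(197,-42,6),(214,-35,44)])
"
```

```text
tilt 10.5 d [-7.4  0.1] tipbot/tiptop/backbot x,z [(np.float64(-33.7), np.float64(33.5)), (np.float64(-34.8), np.float64(39.4)), (np.float64(42.0), np.float64(47.6))] res [ 0.15  0.12 -0.08 -0.07  0.07 -0.08 -1.1 ]
tilt 9.7 d [-5.7  0.8] tipbot/tiptop/backbot x,z [(np.float64(-34.2), np.float64(34.5)), (np.float64(-35.2), np.float64(40.4)), (np.float64(41.7), np.float64(47.5))] res [ 0.14 -0.04 -0.25  0.09  0.01  0.11 -0.85]
```

Tip at −33.7, same as before; the same slide works.

Request:
{"method": "step_arm", "body": {
  "plan": [
    [[2,0,0,0,-1],[4,0,0,0,-1],[6,0,0,0,-1],[8,0,0,0,-1],[9.5,0,0,0,-1],[11,0,0.5,0,-1],[11,0,1.5,0,-1],[11,0,2.5,0,-1]]
  ]
}}

```text
t: 27.88
eef_pos: [519.7, 238.6, 57.3]
tcp_rot: [3.141, 0.009, -2.857]
ft_force: [7.9, 2.3, 17.8]
opening: 0.294
grip_force: 30.0
```

Request:
{"method": "step_arm", "body": {
  "plan": [
    [[0,0,1,0,-1],[0,0,2,0,-1],[0,0,2,0,-1]]
  ]
}}

```text
t: 28.13
eef_pos: [520.2, 238.7, 55.4]
tcp_rot: [3.141, 0.01, -2.857]
ft_force: [8.7, 2.6, 16.6]
opening: 0.293
grip_force: 30.0
```

```bash
python3 -c "
from mix import *
im,c=snap('wrist','w19.png');go(-9,-84,58)
"; python3 tilt.py w19.png | tail -1
```

```text
28.2 now mixer [ -6.2 -84.1  55.4] shift [ 2.8  0.1 -2.6] turn 0.04 open 28.0 F [ 9.7  2.9 16.3] grip 30.002337098121643
[[291.4, 279.1], [267.3, 279.1], [291.6, 255.4], [267.2, 255.4], [291.8, 231.2], [267.0, 231.2], [267.3, 324.4], [291.1, 324.4]]
```

Request:
{"method": "step_arm", "body": {
  "plan": [
    [[0,0,0,0,-0.15],[0,0,0,0,-0.15],[0,0,0,0,-0.15],[0,0,-25,0,-0.15],[0,0,-50,0,-0.15],[-15,0,-50,0,-1],[-27,0,-50,0,-1],[-27,0,-50,0,-1]]
  ]
}}

```text
t: 28.85
eef_pos: [543.7, 245.5, 102.8]
tcp_rot: [3.142, 0.001, -2.857]
ft_force: [-0.5, -0.8, -0.1]
opening: 0.267
grip_force: 0.0
```

Request:
{"method": "step_arm", "body": {
  "plan": [
    [[0,0,0,0,-1],[0,0,0,0,-1],[0,0,10,0,-1],[0,0,18,0,-1],[0,0,23,0,-1],[0,0,26,0,-1],[0,0,28,0,-1],[0,0,28,0,-1]]
  ]
}}

```text
t: 29.52
eef_pos: [542.1, 245.1, 78.1]
tcp_rot: [-3.142, 0.001, -2.857]
ft_force: [-14.2, -5.3, 46.9]
opening: 0.003
grip_force: 23.8
```

Request:
{"method": "step_arm", "body": {
  "plan": [
    [[0,0,-40,0,-1],[0,0,-80,0,-1],[0,20,-120,0,-1],[0,50,-160,0,-1],[0,80,-190,0,-1],[0,84,-200,0,-1],[0,84,-200,0,-1],[0,84,-200,0,-1]]
  ]
}}

```text
t: 30.18
eef_pos: [518.5, 326.2, 274.4]
tcp_rot: [3.142, 0.001, -2.856]
ft_force: [0.6, -0.0, -0.0]
opening: 0.003
grip_force: 0.0
```

```bash
python3 -c "
from mix import *
im,c=snap('wrist','w20.png')
for y in(28,-28,-84):
  W=np.array([[*w2m(onz(c,k,78))[:2],*k] for k in bores(im,c)]); W=W[(abs(W[:,1]-y)<12)&(abs(W[:,0])<36)]; W=W[W[:,0].argsort()]; print(y,W[:,:2].tolist())
go(0,0,200)
for a in (2.1,1.9,1.7):
  d=np.arctan2(25,-31)-a; print(a,[proj(c,m2w(55+70*np.cos(d),56,58+70*np.sin(d))).round(),proj(c,m2w(55+39.8*np.cos(d),56,58+39.8*np.sin(d))).round()])
g=cv2.cvtColor(im,cv2.COLOR_BGR2GRAY).astype(int); print('profile col y=-56', [ (r,int(g[r,int(proj(c,m2w(60,-60,60))[0])-3:int(proj(c,m2w(60,-60,60))[0])+4].mean())) for r in range(200,290,3)])
"
```

```text
28 [[-27.7, 35.5], [-27.7, 22.5], [-14.5, 35.5], [-14.4, 22.5], [-1.2, 22.5], [-1.2, 35.5], [12.2, 35.5], [12.2, 22.5], [24.5, 35.4], [24.5, 22.6]]
-28 [[-27.7, -33.6], [-27.6, -20.6], [-14.4, -33.8], [-14.4, -20.6], [-1.1, -33.7], [-1.1, -20.6], [11.9, -33.7], [12.1, -20.6], [25.0, -20.2], [25.4, -33.7]]
-84 [[-26.6, -77.0], [-26.5, -90.1], [-13.3, -77.0], [-13.3, -90.0], [-0.1, -77.1], [-0.1, -90.0], [13.2, -77.1], [13.2, -90.1], [26.5, -76.9], [26.5, -90.0]]
30.2 now mixer [ 16.5  -0.4 273.3] shift [16.4  0.4 73.3] turn 0.07 open 0.6 F [-0.4 -0.6  0.3] grip 0.0
2.1 [array([320., 267.]), array([319., 245.])]
1.9 [array([321., 267.]), array([320., 244.])]
1.7 [array([323., 265.]), array([321., 243.])]
profile col y=-56 [(200, 160), (203, 177), (206, 178), (209, 176), (212, 174), (215, 172), (218, 172), (221, 170), (224, 168), (227, 167), (230, 141), (233, 101), (236, 98), (239, 96), (242, 227), (245, 254), (248, 173), (251, 103), (254, 107), (257, 93), (260, 100), (263, 89), (266, 52), (269, 51), (272, 51), (275, 51), (278, 50), (281, 50), (284, 49), (287, 49)]
```

Request:
{"method": "step_arm", "body": {
  "plan": [
    [[-40,0,20,0,-1],[-80,0,50,0,-1],[-104,0,80,0,-1],[-104,0,120,0,-1],[-104,0,160,0,-1],[-104,0,195,0,-1],[-104,0,206,0,-1],[-104,0,206,0,-1]]
  ]
}}

```text
t: 30.9
eef_pos: [617.0, 353.2, 63.9]
tcp_rot: [-3.14, -0.008, -2.858]
ft_force: [0.5, -0.7, 0.5]
opening: 0.004
grip_force: 0.0
```

Request:
{"method": "step_arm", "body": {
  "plan": [
    [[10,0,0,0,-1],[20,0,-2,0,-1],[30,0,-6,0,-1],[40,0,-10,0,-1],[50,0,-14,0,-1],[60,0,-16,0,-1],[70,0,-16,0,-1],[76,0,-16,0,-1]]
  ]
}}

```text
t: 31.57
eef_pos: [546.4, 333.6, 87.4]
tcp_rot: [3.141, 0.004, -2.857]
ft_force: [3.3, 0.7, -2.3]
opening: 0.003
grip_force: 1.6
```

```bash
python3 -c "
from mix import *
im,c=snap('wrist','w21.png');im,c=snap('scene','s1.png')
go(22,0,110)
ims=im[130:230,120:260]; cv2.imwrite('pics/s1c.png',cv2.resize(ims,None,fx=5,fy=5,interpolation=cv2.INTER_CUBIC))
"
```

```text
31.7 now mixer [45.  -0.3 86.4] shift [ 23.    0.3 -23.6] turn 0.04 open 0.4 F [ 0.3  0.2 -0. ] grip 0.0
```

Request:
{"method": "step_arm", "body": {
  "plan": [
    [[0,0,-12,0,-1],[0,0,-25,0,-1],[12,0,-27,0,-1],[23,0,-27,0,-1],[23,0,-20,0,-1],[23,0,-10,0,-1],[23,0,-3,0,-1],[23,0,0,0,-1]]
  ]
}}

```text
t: 32.33
eef_pos: [522.8, 326.8, 85.8]
tcp_rot: [-3.141, -0.003, -2.857]
ft_force: [-19.2, -10.1, 56.1]
opening: 0.002
grip_force: 28.2
```

Request:
{"method": "step_arm", "body": {
  "plan": [
    [[0,0,1,0,-1],[0,0,2,0,-1],[0,0,2,0,-1]]
  ]
}}

```text
t: 32.58
eef_pos: [523.4, 326.9, 85.9]
tcp_rot: [-3.141, -0.001, -2.857]
ft_force: [-18.0, -9.4, 47.4]
opening: 0.005
grip_force: 23.6
```

```bash
python3 -c "
from mix import *
go(22,0,87)
"
```

```text
32.6 now mixer [21.7 -0.3 85.9] shift [-0.3  0.3 -1.1] turn 0.05 open 0.5 F [-18.   -9.4  47.4] grip 23.555847108364105
```

Request:
{"method": "step_arm", "body": {
  "plan": [
    [[0,0,-40,0,-1],[0,0,-80,0,-1],[0,0,-120,0,-1],[0,0,-160,0,-1],[-10,0,-190,0,-1],[-10,0,-190,0,-1],[-10,0,-190,0,-1],[-10,0,-190,0,-1]]
  ]
}}

```text
t: 33.25
eef_pos: [533.3, 329.8, 270.9]
tcp_rot: [-3.141, -0.002, -2.857]
ft_force: [0.2, -0.1, -1.0]
opening: 0.004
grip_force: 0.0
```

```bash
python3 -c "
from mix import *
im,c=snap('wrist','w22.png')
go(-185,0,250)
for n,p in dict(bar=(24,0,83),grip=(.5,56,102),rodgrip=(-162.4,0,128),foot=(-2,0,74)).items(): print(n,proj(c,m2w(*p)).round(1))
cv2.imwrite('pics/w22c.png',cv2.resize(im[0:300,130:430],None,fx=2,fy=2))
"
```

```text
33.3 now mixer [ 31.7  -0.4 270.6] shift [216.6   0.5  21.2] turn 0.03 open 0.4 F [ 0.1  0.1 -0.4] grip 0.0
bar [279.2 186.9]
grip [327.6 170. ]
rodgrip [279.4  -3.5]
foot [279.2 165. ]
```

View pics/w22c.png

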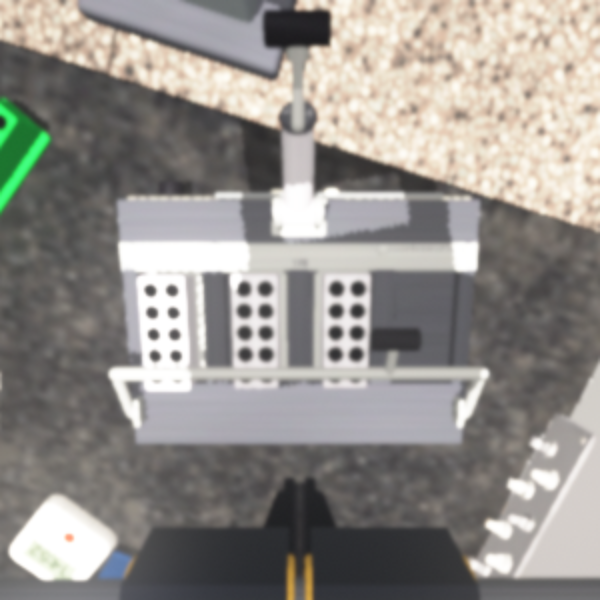

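```bash
python3 -c "
from mix import *
_,c1=load('w22.png');_,c2=load('w15.png')
x,r=tri([(c1,(278.5,14)),(c2,(320.5,128.5))]);print(w2m(x),r)
for t in (2.75,2.65,2.55,2.45): print(t,[proj(c,m2w(-70+100*np.cos(t),0,90+100*np.sin(t))).round(1) for c in(c1,c2)])
"
```

```text
[-135.5   -0.6  167.1] [0.1, 0.1]
2.75 [array([279.4,  -3.6]), array([315.5,  91.4])]
2.65 [array([279.4,  -2.5]), array([316.8,  96.2])]
2.55 [array([2.794e+02, 2.000e-01]), array([318. , 102.7])]
2.45 [array([279.4,   4.3]), array([319.2, 111.1])]
```

Request:
{"method": "step_arm", "body": {
  "plan": [
    [[40,0,0,0,-1],[80,0,0,0,-1],[120,0,0,0,-1],[160,0,0,0,-1],[197,0,10,0,-1],[197,0,50,0,-1],[197,0,90,0,-1],[197,0,115,0,-1]]
  ]
}}

```text
t: 33.97
eef_pos: [342.3, 273.8, 154.5]
tcp_rot: [-3.141, -0.003, -2.857]
ft_force: [0.9, -0.2, 0.1]
opening: 0.008
grip_force: 0.0
```

Request:
{"method": "step_arm", "body": {
  "plan": [
    [[0,0.4,0,0,-1],[-7,0.4,0,0,-1],[-14,0.4,0,0,-1],[-24,0.4,-6,0,-1],[-34,0.4,-12,0,-1],[-44,0.4,-18,0,-1],[-56,0.4,-21,0,-1],[-66,0.4,-23,0,-1]]
  ]
}}

```text
t: 34.63
eef_pos: [409.2, 294.2, 182.7]
tcp_rot: [3.141, 0.003, -2.857]
ft_force: [-1.8, -1.0, 0.8]
opening: 0.002
grip_force: 0.8
```

```bash
python3 -c "
from mix import *
go(-52,0,174); go(-30,0,155); go(-10,0,134)
"
```

```text
34.6 now mixer [-97.1   0.2 182.7] shift [-45.1  -0.2   8.8] turn 0.03 open 0.2 F [-1.8 -1.   0.8] grip 0.7779456832213327
34.6 now mixer [-97.1   0.2 182.7] shift [-67.   -0.3  27.9] turn 0.03 open 0.2 F [-1.8 -1.   0.8] grip 0.7779456832213327
34.6 now mixer [-97.1   0.2 182.7] shift [-87.   -0.3  48.9] turn 0.03 open 0.2 F [-1.8 -1.   0.8] grip 0.7779456832213327
```

Request:
{"method": "step_arm", "body": {
  "plan": [
    [[-11,0,1,0,-1],[-27,0,4,0,-1],[-45,0,9,0,-1],[-57,0,18,0,-1],[-67,0,28,0,-1],[-78,0,38,0,-1],[-87,0,48,0,-1],[-87,0,48,0,-1]]
  ]
}}

```text
t: 35.3
eef_pos: [491.8, 318.0, 130.5]
tcp_rot: [-3.141, -0.002, -2.857]
ft_force: [-0.1, 0.1, -0.2]
opening: 0.0
grip_force: 0.0
```

Request:
{"method": "step_arm", "body": {
  "plan": [
    [[0,0,-20,0,-1],[0,0,-60,0,-1],[-30,0,-100,0,-0.5],[-60,0,-110,0,-0.5],[-60,0,-110,0,-0.5],[-60,0,-110,0,-0.5]]
  ]
}}

```text
t: 35.8
eef_pos: [549.3, 335.0, 243.4]
tcp_rot: [3.141, 0.002, -2.857]
ft_force: [-0.0, -1.3, -1.0]
opening: 0.22
grip_force: 0.0
```

```bash
python3 -c "
from mix import *
im,c=snap('wrist','w23.png')
go(7,0,250)
hsv=cv2.cvtColor(im,cv2.COLOR_BGR2GRAY); g=cv2.GaussianBlur(hsv,(3,3),0)
m=(g<55).astype(np.uint8); m[235:]=0
n,l,s,ce=cv2.connectedComponentsWithStats(m)
print([(s[i].tolist(),ce[i].round(1).tolist()) for i in range(1,n) if s[i,4]>60 and 200<ce[i][0]<360])
for t in (50,45,40,35,30,25,20,15): 
  t=np.radians(t); print(round(np.degrees(t)),proj(c,m2w(-70+100*np.cos(t),0,90+100*np.sin(t))).round(1),proj(c,m2w(-70+62*np.cos(t),0,90+62*np.sin(t))).round(1))
cv2.imwrite('pics/w23c.png',cv2.resize(im[60:300,160:400],None,fx=2.5,fy=2.5))
"
```

```text
35.9 now mixer [4.750e+01 2.000e-01 2.423e+02] shift [40.5 -0.1 -7.7] turn 0.03 open 22.3 F [-0.6 -0.  -0.3] grip 0.0
[([248, 42, 102, 34, 1315], [284.1, 62.9])]
50 [278.6 156.6] [278.6 126.3]
45 [278.6 163.6] [278.6 130.8]
40 [278.6 169.5] [278.6 134.8]
35 [278.6 174.3] [278.6 138.3]
30 [278.6 178. ] [278.6 141.2]
25 [278.6 180.9] [278.6 143.6]
20 [278.6 182.8] [278.7 145.4]
15 [278.6 183.8] [278.7 146.8]
```

```bash
python3 -c "
from mix import *
im,c=load('w23.png');g=cv2.cvtColor(im,cv2.COLOR_BGR2GRAY).astype(int)
print([int(x) for x in g[120:215,267:272].mean(1)]);print([int(x) for x in g[120:215,286:291].mean(1)]);print([int(x) for x in g[120:215,277:281].mean(1)])
"
```

```text
[224, 221, 219, 218, 218, 218, 215, 209, 205, 204, 203, 203, 203, 201, 195, 182, 166, 153, 145, 143, 144, 151, 161, 173, 186, 195, 199, 200, 200, 200, 200, 200, 200, 200, 200, 200, 200, 200, 200, 200, 200, 200, 200, 200, 199, 198, 198, 199, 200, 200, 199, 190, 160, 110, 73, 64, 64, 64, 65, 64, 63, 61, 60, 59, 61, 70, 84, 95, 99, 99, 100, 99, 99, 98, 98, 99, 105, 122, 145, 162, 169, 170, 169, 169, 170, 170, 169, 167, 166, 166, 166, 166, 164, 160, 148]
[201, 185, 188, 194, 195, 195, 195, 195, 195, 195, 195, 194, 195, 194, 192, 188, 181, 175, 172, 170, 170, 172, 175, 178, 180, 181, 181, 182, 181, 182, 182, 183, 183, 184, 184, 184, 185, 185, 185, 184, 184, 184, 184, 184, 183, 183, 183, 183, 183, 183, 181, 173, 147, 100, 67, 58, 58, 58, 59, 59, 59, 58, 57, 56, 58, 66, 81, 93, 97, 98, 99, 105, 115, 129, 144, 156, 164, 168, 169, 168, 169, 171, 170, 169, 171, 172, 171, 169, 168, 168, 169, 168, 167, 163, 150]
[255, 255, 255, 255, 254, 253, 248, 241, 235, 234, 234, 233, 228, 201, 152, 116, 108, 106, 106, 116, 143, 174, 193, 198, 198, 197, 197, 197, 197, 197, 197, 196, 196, 196, 196, 196, 196, 196, 196, 196, 195, 196, 196, 195, 196, 196, 198, 200, 202, 202, 201, 200, 190, 159, 107, 70, 61, 61, 62, 62, 61, 59, 58, 57, 59, 67, 83, 93, 98, 98, 97, 97, 98, 97, 98, 104, 122, 147, 162, 167, 169, 170, 170, 169, 170, 170, 170, 168, 166, 167, 167, 166, 165, 162, 148]
```

Request:
{"method": "step_arm", "body": {
  "plan": [
    [[20,-0.2,20,0,-0.5],[47.5,-0.2,50,0,-0.5],[47.5,-0.2,90,0,-0.5],[47.5,-0.2,115,0,-0.5],[47.5,-0.2,125,0,-0.5],[47.5,-0.2,125,0,-0.5],[47.5,-0.2,125,0,-0.5],[47.5,-0.2,125,0,-1]]
  ]
}}

```text
t: 36.52
eef_pos: [503.0, 321.4, 118.8]
tcp_rot: [3.141, 0.0, -2.857]
ft_force: [-2.2, -1.4, 0.4]
opening: 0.219
grip_force: 1.3
```

Request:
{"method": "step_arm", "body": {
  "plan": [
    [[0,0,0,0,-1],[0,0,0,0,-1],[0,0,0,0,-1],[0,0,0,0,-1]]
  ]
}}

```text
t: 36.85
eef_pos: [503.5, 320.7, 118.4]
tcp_rot: [-3.141, 0.001, -2.857]
ft_force: [0.5, -6.3, 1.4]
opening: 0.053
grip_force: 30.4
```

```bash
python3 -c "
from mix import *
im,c=snap('wrist','w24.png')
go(17.5,0,126.7);g=cv2.cvtColor(im,cv2.COLOR_BGR2GRAY).astype(int);print([int(x) for x in g[120:250,277:281].mean(1)])
t=np.radians(29);print([(d,proj(c,m2w(-70+d*np.cos(t),0,90+d*np.sin(t))).round(1)) for d in(62,72,82,93,100)])
"
```

```text
36.9 now mixer [  0.8  -0.8 118.3] shift [-16.7   0.7  -8.3] turn 0.06 open 5.4 F [ 0.6 -6.2  0.3] grip 30.38280598819256
[233, 232, 217, 207, 206, 207, 210, 216, 222, 226, 229, 236, 246, 251, 254, 255, 255, 255, 255, 255, 250, 237, 231, 231, 232, 232, 232, 232, 232, 232, 232, 232, 232, 232, 232, 232, 232, 232, 232, 231, 232, 232, 232, 232, 232, 232, 232, 232, 232, 232, 232, 232, 232, 231, 231, 231, 232, 231, 231, 231, 231, 231, 232, 231, 231, 231, 231, 231, 231, 231, 231, 232, 231, 231, 231, 231, 231, 231, 231, 231, 231, 231, 231, 231, 231, 231, 231, 231, 231, 231, 231, 231, 231, 231, 231, 231, 231, 231, 231, 230, 227, 206, 161, 117, 100, 98, 99, 99, 98, 97, 113, 150, 181, 192, 194, 194, 194, 194, 193, 194, 193, 193, 193, 193, 193, 193, 193, 193, 193, 193]
[(62, array([279.9, 231.7])), (72, array([279.9, 248.1])), (82, array([279.9, 265. ])), (93, array([279.9, 284. ])), (100, array([279.9, 296.4]))]
```

Request:
{"method": "step_arm", "body": {
  "plan": [
    [[-6,-0.5,-3.5,0,-1],[-12,-0.5,-7,0,-1],[-18,-0.5,-10,0,-1],[-24,-0.5,-13.5,0,-1],[-30,-0.5,-16.5,0,-1],[-34,-0.5,-19,0,-1],[-36,-0.5,-20,0,-1],[-36,-0.5,-20,0,-1]]
  ]
}}

```text
t: 37.57
eef_pos: [537.0, 330.5, 137.1]
tcp_rot: [-3.141, -0.003, -2.857]
ft_force: [-6.9, -4.8, -6.6]
opening: 0.051
grip_force: 33.9
```

```bash
python3 -c "
from mix import *
im,c=snap('wrist','w25.png')
go(38,0,139);g=cv2.cvtColor(im,cv2.COLOR_BGR2GRAY).astype(int);print([int(x) for x in g[150:290,277:281].mean(1)])
t=np.radians(29);print([(d,proj(c,m2w(-70+d*np.cos(t),0,90+d*np.sin(t))).round(1)) for d in(55,62,65,72,82,93,100)])
cv2.imwrite('pics/w25c.png',cv2.resize(im[110:310,200:360],None,fx=3,fy=3,interpolation=cv2.INTER_CUBIC))
"
```

```text
37.6 now mixer [ 35.5  -0.8 137. ] shift [-2.5  0.8 -2. ] turn 0.05 open 4.8 F [-5.6 -4.2 -6.4] grip 33.965477384626865
[229, 229, 229, 229, 229, 229, 228, 222, 197, 150, 112, 102, 100, 100, 100, 96, 90, 90, 109, 147, 178, 189, 191, 191, 191, 190, 191, 190, 191, 191, 189, 183, 162, 136, 145, 174, 187, 189, 189, 189, 190, 190, 189, 189, 189, 189, 187, 179, 155, 137, 158, 180, 188, 189, 189, 189, 189, 189, 190, 190, 190, 189, 185, 170, 144, 144, 170, 186, 189, 190, 190, 190, 189, 190, 190, 189, 190, 189, 190, 190, 190, 190, 190, 189, 190, 189, 190, 189, 190, 190, 189, 190, 189, 189, 189, 189, 189, 189, 189, 189, 189, 189, 189, 189, 189, 189, 189, 189, 189, 189, 189, 190, 189, 189, 189, 189, 190, 189, 189, 189, 189, 189, 189, 189, 188, 185, 186, 190, 193, 193, 193, 193, 194, 193, 193, 193, 192, 182, 154, 110]
[(55, array([280., 160.])), (62, array([280. , 170.2])), (65, array([280. , 174.7])), (72, array([280. , 185.1])), (82, array([280. , 200.4])), (93, array([280. , 217.6])), (100, array([279.9, 228.8]))]
```

View pics/w25c.png

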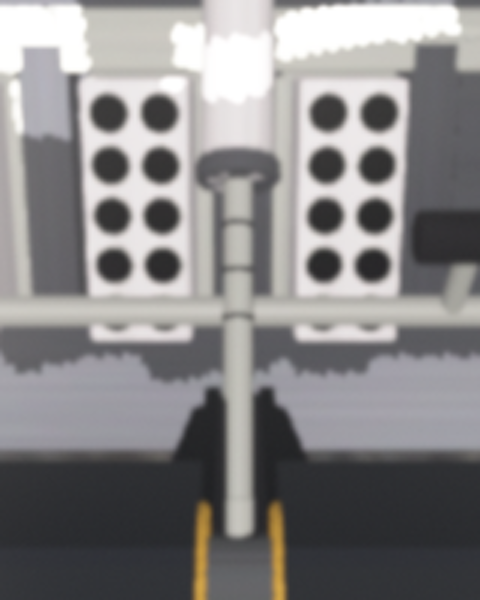

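Request:
{"method": "step_arm", "body": {
  "plan": [
    [[-2,0,-1,0,-1],[-3.2,0,-1.8,0,-1],[-3.2,0,-1.8,0,-1],[-3.2,0,-1.8,0,-1],[-3.2,0,-1.8,0,-1],[-3.2,0,-1.8,0,-1]]
  ]
}}

```text
t: 38.12
eef_pos: [539.5, 331.2, 138.6]
tcp_rot: [-3.141, -0.004, -2.857]
ft_force: [-6.3, -4.7, -8.3]
opening: 0.055
grip_force: 34.3
```

```bash
python3 -c "
from mix import *
im,c=snap('wrist','w26.png')
go(38,0,139);g=cv2.cvtColor(im,cv2.COLOR_BGR2GRAY).astype(int);print([int(x) for x in g[140:220,277:281].mean(1)])
t=np.radians(29);print([(d,proj(c,m2w(-70+d*np.cos(t),0,90+d*np.sin(t))).round(1)) for d in(55,62,65,72,82,93,100)])
"
```

```text
38.2 now mixer [ 38.4  -0.8 138.6] shift [ 0.4  0.8 -0.4] turn 0.05 open 5.0 F [-6.8 -4.9 -7.9] grip 34.25474837422371
[255, 255, 254, 248, 236, 230, 229, 229, 229, 229, 229, 229, 226, 213, 178, 132, 107, 103, 103, 103, 103, 108, 128, 148, 139, 105, 84, 106, 149, 179, 190, 191, 191, 191, 191, 191, 191, 191, 190, 191, 189, 183, 162, 135, 143, 173, 187, 190, 189, 189, 189, 189, 189, 189, 189, 189, 188, 179, 155, 138, 157, 181, 188, 189, 189, 189, 189, 189, 189, 189, 189, 189, 184, 169, 143, 140, 167, 184, 189, 189]
[(55, array([280. , 155.7])), (62, array([280. , 165.9])), (65, array([280. , 170.2])), (72, array([280. , 180.6])), (82, array([279.9, 195.7])), (93, array([279.9, 212.8])), (100, array([279.9, 224. ]))]
```

Request:
{"method": "step_arm", "body": {
  "plan": [
    [[0,0,0,0,-1],[0,0,0,0,-1],[0,0,0,0,-1],[0,0,0,0,-1],[0,0,0,0,-1],[0,0,0,0,-1],[0,0,0,0,-1],[0,0,0,0,-1]]
  ]
}}

```text
t: 38.83
eef_pos: [539.6, 331.2, 138.6]
tcp_rot: [-3.141, -0.004, -2.857]
ft_force: [-6.9, -5.4, -7.8]
opening: 0.054
grip_force: 34.3
```

Request:
{"method": "step_arm", "body": {
  "plan": [
    [[-4.9,0,10,0,-1],[-9.5,0,22,0,-1],[-12.9,0,35,0,-1],[-14.5,0,44,0,-1],[-15,0,50,0,-1],[-15,0,50,0,-1]]
  ]
}}

```text
t: 39.33
eef_pos: [553.3, 335.2, 87.9]
tcp_rot: [-3.141, -0.006, -2.857]
ft_force: [-9.5, -4.9, -0.1]
opening: 0.053
grip_force: 36.8
```

```bash
python3 -c "
from mix import *
im,c=snap('wrist','w27.png')
go(54,0,78);g=cv2.cvtColor(im,cv2.COLOR_BGR2GRAY).astype(int);print([int(x) for x in g[100:260,278:282].mean(1)])
s=env.state()
for a in(3,5,7):
  t=np.radians(a);print(a,[(d,proj(c,m2w(-70+d*np.cos(t),0,90+d*np.sin(t)))[1].round(1)) for d in(62,72,82,93)])
"
```

```text
39.4 now mixer [52.8 -0.7 88.4] shift [-1.2  0.7 10.4] turn 0.05 open 5.0 F [-8.8 -5.7 -0.2] grip 36.8287542834878
[238, 238, 238, 238, 238, 238, 238, 238, 238, 238, 238, 238, 237, 237, 238, 238, 238, 238, 237, 238, 238, 238, 238, 238, 238, 238, 238, 238, 238, 238, 238, 238, 238, 238, 238, 238, 238, 238, 240, 248, 254, 255, 255, 255, 255, 255, 255, 255, 255, 238, 169, 136, 124, 115, 111, 110, 108, 104, 102, 122, 164, 195, 204, 205, 206, 205, 205, 205, 205, 205, 205, 205, 205, 204, 204, 204, 199, 182, 153, 146, 175, 196, 203, 203, 203, 202, 203, 203, 202, 202, 202, 202, 202, 201, 193, 170, 142, 153, 186, 199, 201, 201, 200, 200, 200, 200, 200, 200, 200, 199, 199, 193, 172, 145, 154, 184, 197, 199, 199, 199, 198, 198, 198, 199, 198, 198, 198, 198, 198, 198, 197, 197, 197, 197, 197, 197, 196, 197, 197, 197, 197, 196, 197, 196, 197, 197, 196, 196, 196, 196, 196, 196, 196, 195, 195, 195, 195, 195, 195, 195]
3 [(62, np.float64(158.8)), (72, np.float64(176.8)), (82, np.float64(194.3)), (93, np.float64(213.0))]
5 [(62, np.float64(158.9)), (72, np.float64(177.2)), (82, np.float64(195.0)), (93, np.float64(214.2))]
7 [(62, np.float64(158.9)), (72, np.float64(177.4)), (82, np.float64(195.6)), (93, np.float64(215.2))]
```

Request:
{"method": "step_arm", "body": {
  "plan": [
    [[-0.5,0,4,0,-1],[-0.5,0,8,0,-1],[-0.5,0,10,0,-1],[-0.5,0,11,0,-1],[-0.5,0,11,0,-1]]
  ]
}}

```text
t: 39.8
eef_pos: [554.8, 335.8, 81.0]
tcp_rot: [-3.141, -0.002, -2.857]
ft_force: [-14.9, -9.7, 25.7]
opening: 0.053
grip_force: 39.2
```

```bash
python3 -c "
from mix import *
go(42,0,78)
"
```

```text
39.8 now mixer [54.3 -0.6 81. ] shift [12.3  0.6  3.1] turn 0.06 open 5.0 F [-14.9  -9.7  25.7] grip 39.1869742423296
```

Request:
{"method": "step_arm", "body": {
  "plan": [
    [[3,0,-1.5,0,-1],[6,0,-1.5,0,-1],[9,0,-1.5,0,-1],[11,0,-1.5,0,-1],[11,0,-1.5,0,-1]]
  ]
}}

```text
t: 40.22
eef_pos: [545.0, 333.0, 81.8]
tcp_rot: [-3.141, 0.0, -2.857]
ft_force: [-8.2, -7.2, 14.1]
opening: 0.058
grip_force: 38.5
```

```bash
python3 -c "
from mix import *
im,c=snap('wrist','w28.png')
go(42,0,78);g=cv2.cvtColor(im,cv2.COLOR_BGR2GRAY).astype(int);print([int(x) for x in g[140:250,278:282].mean(1)])
print([(d,proj(c,m2w(-70+d,0,90))[1].round(1)) for d in(62,72,82,92,94)])
"
```

```text
40.3 now mixer [44.  -0.7 81.8] shift [2.  0.7 3.8] turn 0.05 open 5.2 F [-9.8 -6.9 14.9] grip 38.56114391237497
[233, 234, 235, 240, 250, 254, 255, 255, 254, 253, 246, 235, 233, 232, 232, 232, 232, 232, 232, 232, 232, 232, 232, 232, 231, 227, 206, 161, 120, 105, 103, 103, 102, 102, 103, 117, 150, 176, 171, 144, 140, 169, 190, 196, 197, 197, 197, 197, 196, 196, 196, 196, 196, 196, 195, 188, 165, 137, 149, 181, 194, 196, 196, 196, 196, 196, 196, 196, 196, 195, 195, 195, 189, 171, 142, 140, 170, 189, 194, 195, 194, 194, 195, 194, 194, 194, 194, 194, 194, 194, 194, 194, 194, 194, 193, 194, 193, 193, 193, 193, 193, 193, 193, 193, 193, 193, 193, 192, 192, 192]
[(62, np.float64(175.3)), (72, np.float64(192.9)), (82, np.float64(210.0)), (92, np.float64(226.5)), (94, np.float64(229.7))]
```

Request:
{"method": "step_arm", "body": {
  "plan": [
    [[1.5,0,-0.5,0,-1],[3,0,-0.5,0,-1],[3,0,-0.5,0,-1],[3,0,-0.5,0,-0.8],[3,0,-0.5,0,-0.6],[3,0,-0.5,0,-0.6],[3,0,-0.5,0,-0.6]]
  ]
}}

```text
t: 40.85
eef_pos: [541.8, 332.6, 80.9]
tcp_rot: [3.141, -0.001, -2.857]
ft_force: [-6.9, -0.4, 0.9]
opening: 0.194
grip_force: 3.3
```

```bash
python3 -c "
from mix import *
im,c=snap('wrist','w29.png')
go(42,0,78);g=cv2.cvtColor(im,cv2.COLOR_BGR2GRAY).astype(int);print([int(x) for x in g[140:250,278:282].mean(1)])
print([(d,proj(c,m2w(-70+d,0,90))[1].round(1)) for d in(62,72,82,92,94)])
"
```

```text
40.9 now mixer [40.9 -0.  80.9] shift [-1.1  0.   2.9] turn 0.03 open 18.1 F [-7.6 -1.1  1.1] grip 3.309535982552916
[230, 230, 230, 229, 230, 232, 236, 240, 241, 238, 235, 231, 229, 229, 229, 229, 229, 228, 229, 229, 229, 229, 229, 229, 229, 228, 229, 228, 228, 228, 228, 227, 217, 184, 134, 104, 99, 99, 99, 98, 99, 106, 129, 160, 182, 189, 190, 190, 190, 190, 190, 190, 190, 189, 189, 188, 180, 155, 128, 144, 175, 187, 189, 189, 189, 189, 189, 189, 189, 189, 189, 189, 188, 182, 162, 136, 138, 167, 184, 188, 188, 188, 188, 188, 188, 189, 189, 189, 188, 189, 189, 189, 188, 188, 188, 188, 188, 187, 187, 187, 187, 187, 187, 187, 187, 187, 186, 186, 186, 186]
[(62, np.float64(181.3)), (72, np.float64(198.9)), (82, np.float64(215.8)), (92, np.float64(232.2)), (94, np.float64(235.4))]
```

Request:
{"method": "step_arm", "body": {
  "plan": [
    [[1,0,0,0,-0.6],[2,0,0,0,-0.6],[2,0,0,0,-0.6],[2,0,0,0,-0.6]]
  ]
}}

```text
t: 41.23
eef_pos: [541.0, 332.1, 80.9]
tcp_rot: [3.141, 0.002, -2.857]
ft_force: [-0.2, -0.0, 0.2]
opening: 0.199
grip_force: 0.0
```

```bash
python3 -c "
from mix import *
im,c=snap('wrist','w30.png')
go(42,0,78);g=cv2.cvtColor(im,cv2.COLOR_BGR2GRAY).astype(int);print([int(x) for x in g[160:230,278:282].mean(1)])
print([(d,proj(c,m2w(-70+d,0,90))[1].round(1)) for d in(62,72,82,92,94)])
"
```

```text
41.3 now mixer [39.8 -0.4 80.8] shift [-2.2  0.4  2.8] turn 0.04 open 18.9 F [-0.9  0.6 -0.1] grip 0.0
[228, 228, 228, 228, 228, 228, 228, 228, 228, 228, 228, 228, 227, 224, 208, 171, 124, 102, 98, 99, 98, 98, 98, 109, 136, 169, 186, 191, 191, 191, 191, 191, 191, 191, 191, 190, 189, 181, 155, 129, 147, 177, 189, 190, 190, 191, 190, 190, 190, 190, 190, 190, 190, 189, 182, 159, 133, 145, 175, 187, 189, 189, 190, 189, 189, 189, 189, 189, 189, 189]
[(62, np.float64(183.0)), (72, np.float64(200.5)), (82, np.float64(217.4)), (92, np.float64(233.7)), (94, np.float64(236.9))]
```

Request:
{"method": "step_arm", "body": {
  "plan": [
    [[0.8,0,0,0,-0.6],[0.8,0,-10,0,-0.6],[0.8,0,-25,0,-0.6],[0.8,0,-40,0,-1],[0.8,0,-40,0,-1],[0.8,0,-40,0,-1],[0.8,0,-30,0,-1],[0.8,0,-20,0,-1]]
  ]
}}

```text
t: 41.95
eef_pos: [539.3, 331.4, 99.3]
tcp_rot: [3.142, -0.0, -2.857]
ft_force: [0.7, -0.2, 0.2]
opening: 0.004
grip_force: 0.0
```

Request:
{"method": "step_arm", "body": {
  "plan": [
    [[0,0,3,0,-1],[0,0,6,0,-1],[0,0,8,0,-1],[0,0,9,0,-1],[0,0,9,0,-1]]
  ]
}}

```text
t: 42.37
eef_pos: [539.0, 331.2, 92.1]
tcp_rot: [-3.141, -0.001, -2.857]
ft_force: [-5.3, -2.3, 14.5]
opening: 0.007
grip_force: 6.8
```

Request:
{"method": "step_arm", "body": {
  "plan": [
    [[0,0,-40,0,-1],[0,0,-80,0,-1],[0,0,-120,0,-1],[0,0,-160,0,-1],[0,0,-180,0,-1],[0,0,-180,0,-1],[0,0,-180,0,-1]]
  ]
}}

```text
t: 42.95
eef_pos: [539.6, 331.6, 271.8]
tcp_rot: [3.141, 0.002, -2.857]
ft_force: [-0.5, -0.3, -1.0]
opening: 0.003
grip_force: 0.0
```

```bash
python3 -c "
from mix import *
im,c=snap('wrist','w31.png'); go(0,0,270)
for n,p in dict(bar=(24,-56,83),bgrip=(.5,56,102),rodgrip=(59.5,0,90),mouth=(-8,0,90)).items(): print(n,proj(c,m2w(*p)).round(1))
im2,c2=snap('scene','s2.png'); print([proj(c2,m2w(*p)).round() for p in((60,0,90),(24,0,83))])
a=cv2.resize(im[60:280,140:420],None,fx=2,fy=2); b=cv2.resize(im2[140:214,140:245],None,fx=5,fy=5,interpolation=cv2.INTER_CUBIC)
cv2.imwrite('pics/fin.png',np.hstack([a,cv2.resize(b,(240,440))]) if False else a); cv2.imwrite('pics/s2c.png',b)
"
```

```text
43.0 now mixer [ 38.1  -0.5 270.4] shift [38.1  0.5  0.5] turn 0.04 open 0.5 F [-0.2 -0.2 -0.8] grip 0.0
bar [233.9 180.9]
bgrip [327.8 163.7]
rodgrip [279.2 210.1]
mouth [279.2 155.2]
[array([201., 155.]), array([194., 162.])]
```

View pics/fin.png

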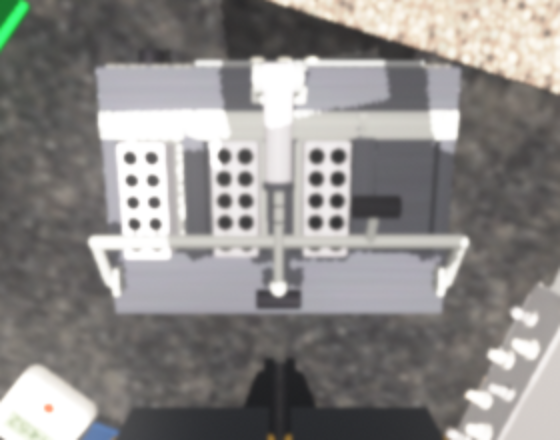

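```bash
python3 -c "
from cell import env
print(env.job_done())"
```

```text
the job is handed in; nothing more can be done
None
```

I handed the job in. The last picture and the force readings showed the three tube blocks on the worktop flat in pockets 0, 1 and 2, the bail fully down, and the spring latch hooked behind the crossbar after a draw of about 42 mm held for roughly a second; I did not move the pot or the timer, and no verdict came back.

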